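Put the dried plates into the plate rack in order of size

ROBOT

A 7-joint arm with a two-finger parallel gripper is mounted at the origin on a cart in front of the work surface, level with it; the furniture and walls round the work are solid. World frame = base frame: x ahead of the robot, y to its left, z up, the work surface at z = 0. Lengths are in m, angles in rad, forces in N, time in s.
With the tool pointing down it reaches from about 0.425 to 0.925 m from the base axis. Payload 6.8 kg.
Tool frame: the origin (TCP) lies midway between the tips of the shut fingers; the grasp point (between the pads) lies 19 mm behind it (env.hold_point_z is the x of the grasp point in the tool frame, in m); x points along the fingers, z is the direction in which the jaws open and shut, and the axes are right-handed (so a half turn about x gives the same grasp; the last joint's range is limited). The gripper opens to 85 mm and grips with 20 to 120 N. Pads are 22 mm wide; open, the fingers measure 114 mm over their backs; the gripper's body (76 mm by 85 mm) begins 54 mm behind the grasp point. The pads swing forward as they close: fully open they stand 13 mm farther back than shut.
Start: joints at [-1.434, 0.477, 0.022, 1.555, -0.011, 1.109, -0.083], TCP at [0.164, 0.655, 0.231] pointing down, gripper open.
Joint ranges: [-2.96, 2.96], [-0.34, 2.1], [-1.41, 1.46], [0.24, 2.44], [-1.37, 4.51], [0.17, 1.92], [-2.96, 2.96]. Speed limits (rad/s): [2.39, 2.39, 3.14, 3.14, 3.14, 3.14, 3.14].

INTERFACE

Orientations are given as [roll, pitch, yaw] about the fixed x, y, z axes, in that order (R = Rz(yaw) Ry(pitch) Rx(roll)).
In Python, from plant import env gives the robot as it stands.
- The arm moves only by the tool arm_command, never from a script. Its argument "moves" is a list of rows, each a list of 7 numbers: the shift along the tool's x, y, z in m, then the turn, a rotation vector about the tool's x, y, z in degrees, then the opening, from 0 (shut) to 1 (fully open). A call has 1 to 10 rows; each row shifts and turns the pose as measured when the row begins, along the tool's axes as they then stand; what a row does not reach is not made up. A row lasts 1/10 s, in which the tool goes at most 50 mm and 8.59 degrees, less where a joint would pass 70% of its speed; a pose out of reach is approached as far as the arm can. A call is refused whole if a number of a shift passes 0.05 or a number of a turn 8.59, either way. A call with a gripper value outside its range is refused whole. The fingers move at their own pace and stop on an object; "squeeze" is the grip in N (left out, the last holds). Time passes only in rows, so rows that do not move let the fingers close. It gives the time, the measured TCP pose, the force and the opening at its end, in the units of the state.
- env.sense(): the state, without advancing time (a new reading comes with each control period).
- env.get_image(name): name is "scene" or "top" or "wrist"; returns (picture, depth): 384x512x3 uint8, red, green, blue; 384x512 float32, m along the optical axis (not along the pixel's ray), 0 where there is no reading.
- env.get_calibration(name): a dict with "intrinsics" (3x3 intrinsics, pixels), "k1" (the pictures are not rectified: a ray, as slopes to the right and down, at radius r is drawn at 1 + k1 r^2 times it, then the intrinsics apply), "camera_from_world" (4x4, takes a point from world to camera coordinates); the wrist camera has in their place "T_tool_cam" (4x4, takes a point from camera to tool coordinates, whose origin is the TCP and whose axes are the tool frame's). Camera axes: x right, y down, z forward; pixel columns grow to the right and rows downward; lengths in m; the calibration is good to about 2 mm. A picture is of the moment at which its call begins: read the wrist's pose just before it. get_calibration takes no time and is no camera call.
- env.close_job(): hands the job in, once; it reports no verdict.
Trained networks look in the newest picture that a camera, given by its name, has taken for a name from the list of things; names that differ only in an ending like _2 or _b are one class to them, and where a whole thing is asked for, a point or a joint stands for the part that bears it (a point fixed in the world has none). Each returns a list of dicts, best first, with "p" (0 to 1); they miss things now and then, are a little off and sometimes report something else, mostly with a low value. They report only what shows in the picture. A call takes as long as a camera call. They do not tell look-alikes from the thing itself.
- env.recognise(camera, query): "bbox" ([centre column, centre row, width, height] in pixels, round what is visible of it).
- env.cut_out(camera, query): "mask" (384x512 bool, what is visible of it) and "bbox" ([centre column, centre row, width, height] in pixels, round what is visible of it).
The state is a dict: "time": time; "joints": joint angles; "qd": joint speeds; "tau": joint torques, N m; "tcp_pos": TCP position; "ee_rot": TCP orientation; "ft_force": force on the tool from outside, world axes, zero at the start; "wrist_torque": the same for the moment, N m; "width": finger opening in m.
Only numpy, scipy, OpenCV 4.12 (cv2) and the standard library are available. Lean on these libraries where they do the work, as an engineer would, in place of code of your own. Each camera call takes 0.05 s, during which the arm holds its last target.

TASK

The four plates in the wire drainer are dry: put each of them on edge into the wooden plate rack, one to a slot between the big plate and the little dish that already stand at its ends, so that the whole row goes down evenly in size from the big plate to the little dish. They are china, so lower each plate right down into its slot before you let go, and do not shift the big plate, the little dish, the jug or the pepper mill.

Things in the scene. Friction and masses are not known exactly. Their poses are not given: they have to be found in the camera images.
- plate_138: White china plate, thin blue line, 138 mm diameter, 0.34 kg, on edge. Origin: plate centre, mid-depth; y = its axis (+y to the hollow front), x and z in its plane, z up at start. 14 mm deep: rim 9 mm thick, y -2 to +7; foot 76 mm across, to y -7. Pinch the rim from above, at most 20 mm deep. Largest of four to move; in any drainer slot. Seated in the rack its centre is 89.7 mm up.
- plate_124: White china plate, thin blue line, 124 mm diameter, 0.28 kg, on edge. Origin: plate centre, mid-depth; y = its axis (+y to the hollow front), x and z in its plane, z up at start. 14 mm deep: rim 9 mm thick, y -2 to +7; foot 68 mm across, to y -7. Pinch the rim from above, at most 20 mm deep. Second of four to move; in any drainer slot. Seated in the rack its centre is 82.1 mm up.
- plate_110: White china plate, thin blue line, 110 mm diameter, 0.22 kg, on edge. Origin: plate centre, mid-depth; y = its axis (+y to the hollow front), x and z in its plane, z up at start. 14 mm deep: rim 9 mm thick, y -2 to +7; foot 61 mm across, to y -7. Pinch the rim from above, at most 20 mm deep. Third of four to move; in any drainer slot. Seated in the rack its centre is 74.3 mm up.
- plate_96: White china plate, thin blue line, 96 mm diameter, 0.17 kg, on edge. Origin: plate centre, mid-depth; y = its axis (+y to the hollow front), x and z in its plane, z up at start. 14 mm deep: rim 9 mm thick, y -2 to +7; foot 53 mm across, to y -7. Pinch the rim from above, at most 20 mm deep. Smallest of four to move; in any drainer slot. Seated in the rack its centre is 66.3 mm up.
- big_plate: White china plate, thin blue line, 152 mm diameter, 0.42 kg, on edge. Origin: plate centre, mid-depth; y = its axis (+y to the hollow front), x and z in its plane, z up at start. 14 mm deep: rim 9 mm thick, y -2 to +7; foot 84 mm across, to y -7. Pinch the rim from above, at most 20 mm deep. Already in one end slot of the plate rack (either end), top 173 mm up; stays there.
- little_dish: White china plate, thin blue line, 82 mm diameter, 0.12 kg, on edge. Origin: plate centre, mid-depth; y = its axis (+y to the hollow front), x and z in its plane, z up at start. 14 mm deep: rim 9 mm thick, y -2 to +7; foot 45 mm across, to y -7. Pinch the rim from above, at most 20 mm deep. Already in the other end slot; stays there.
- plate_rack: Fixed wooden rack, 118 x 358 (y) x 89 mm. Origin under its middle on the worktop; y along the row, z up. Slots at y -140, -84, -28, 28, 84, 140; plates stand over x = 0, axis along y, on two 14 mm dowels (x +-28, centre z 19). Splayed pegs (x +-28) flank each slot: gap 16 mm at the dowels, 29 at the tips (z 89). A plate may lean 0.1 rad. End boards 60 mm high.
- drainer: Fixed dark wire dish drainer on a black drip tray, 158 x 268 (y) x 85 mm, left or right of the rack. Origin under its middle on the worktop; y along the row, z up. Slots at y -93, -31, 31, 93 between splayed wire hoops 85 mm high (gap 16 mm below, 27 on top). Behind the racks the dresser front hangs over the worktop at world x 0.60, from z 0.45 up: keep the wrist clear.
- milk_jug: Blue and white china jug, 110 x 148 x 120 mm, a bystander to the right of the work. Origin at the centre of its underside, z up.
- pepper_mill: Wooden pepper mill, 58 mm across, 120 mm high, a bystander behind the racks. Origin at the centre of its underside, z up.
Mind the look-alikes: they are no part of the job. Leave any black look-alike of the plate_96 alone.

How it is judged:
By the outcome, as a careful person would: the job done as asked, in the order asked, and still so for the second after the job is handed in, with the robot touching nothing.
It also fails if it takes over 128 s, if anything falls off the work surface, if the arm or the gripper's body presses on something with over 40 N, if the wrist force passes 120 N, or if a joint passes its speed limit or range.

## Working session

There is one attempt and no reset: what is moved stays moved. The work goes in short steps, Python scripts to look and compute and a tool call to move; the robot and the scene stay as the last step left them, time stands still between calls to the robot, and variables do not carry over. Pictures are saved under pics/ and viewed, and the job is handed in when it is done.

Besides the shell and the picture viewer there is one more tool, called after ">>>" as name([rows], argument=value, ...), one row to a line, values as JSON. arm_command: Moves the arm, as the interface text tells. Its arguments: {"type":"object","properties":{"moves":{"type":"array"},"squeeze":{"type":"number"}},"required":["moves"]}

```bash
ls; mkdir -p pics; cat > h.py <<'E'
import numpy as np,cv2
from plant import env
from scipy.spatial.transform import Rotation as R
def ray(c,u,v):
    K=np.array(c["intrinsics"]);k=c["k1"]
    x=(u-K[0,2])/K[0,0];y=(v-K[1,2])/K[1,1]
    xd,yd=x,y
    for _ in range(20):
        f=1+k*(x*x+y*y);x=xd/f;y=yd/f
    return x,y
def cfw(name,s=None):
    c=env.get_calibration(name)
    if name!="wrist": return c,np.linalg.inv(np.array(c["camera_from_world"]))
    s=s or env.sense();T=np.eye(4);T[:3,:3]=R.from_euler('xyz',s["ee_rot"]).as_matrix() if np.size(s["ee_rot"])==3 else np.array(s["ee_rot"]);T[:3,3]=s["tcp_pos"]
    return c,T@np.array(c["T_tool_cam"])
def cloud(name,depth,s=None):
    c,W=cfw(name,s);v,u=np.mgrid[:384,:512].astype(float);x,y=ray(c,u,v)
    P=np.stack([x*depth,y*depth,depth],-1)
    return P@W[:3,:3].T+W[:3,3]
def save(n,im,scale=1.5):
    cv2.imwrite('pics/'+n+'.png',cv2.resize(im[:,:,::-1],None,fx=scale,fy=scale))
E
python3 - <<'E'
from h import *
s=env.sense();print(s)
for n in ["scene","top"]:
    im,d=env.get_image(n);save(n+'0',im);np.savez('/tmp/'+n,im=im,d=d);print(env.get_calibration(n))
    for q in ["plate_138","plate_124","plate_110","plate_96","big_plate","little_dish","plate_rack","drainer","milk_jug","pepper_mill"]:
        print(q,[(round(r['p'],2),[int(x) for x in r['bbox']]) for r in env.recognise(n,q)])
print(env.get_calibration("wrist"),env.hold_point_z)
E
```

```text
pics
{'time': 0.0, 'joints': array([-1.43408287,  0.47780673,  0.02233681,  1.55645502, -0.01149729,
        1.10929463, -0.08311001]), 'qd': array([-3.53881890e-06, -1.68846447e-04,  3.07623451e-05, -1.16732115e-04,
        1.10679350e-03, -3.62520705e-04,  3.66777155e-04]), 'tau': array([-1.74285557e-03, -5.96445715e+01,  1.60686426e+00, -2.81200433e+01,
        1.24821888e-02,  9.30712296e-03, -1.99038124e-05]), 'tcp_pos': array([0.16347316, 0.65429401, 0.23031971]), 'ee_rot': array([-3.06639363,  1.56896076, -1.74039541]), 'ft_force': array([-0.50511548, -1.10178301,  0.1038445 ]), 'wrist_torque': array([-0.03196122,  0.01851495,  0.00801211]), 'width': 0.0854735176132041}
{'intrinsics': array([[353.70387375,   0.        , 252.78407155],
       [  0.        , 353.70387375, 188.32449749],
       [  0.        ,   0.        ,   1.        ]]), 'k1': -0.06859421483459717, 'camera_from_world': array([[ 0.80537946, -0.59248088,  0.01817504, -0.52867157],
       [-0.26460739, -0.38678885, -0.88338967,  0.17818076],
       [ 0.53042139,  0.70665465, -0.46828661,  1.1051422 ],
       [ 0. 
[... 2061 characters left out ...]
ner [(0.85, [279, 220, 79, 46])]
milk_jug [(0.66, [233, 168, 16, 23]), (0.65, [401, 209, 39, 38])]
pepper_mill [(0.6, [233, 169, 14, 22])]
{'intrinsics': array([[324.14512337,   0.        , 257.61204888],
       [  0.        , 324.14512337, 194.22526155],
       [  0.        ,   0.        ,   1.        ]]), 'k1': -0.02217243607177939, 'T_tool_cam': array([[ 3.80086958e-04, -2.69420576e-01,  9.63022538e-01,
        -1.43407298e-01],
       [ 3.48580652e-06, -9.63022607e-01, -2.69420597e-01,
         6.70397875e-02],
       [ 9.99999928e-01,  1.05760165e-04, -3.65093185e-04,
        -9.84884953e-04],
       [ 0.00000000e+00,  0.00000000e+00,  0.00000000e+00,
         1.00000000e+00]])} -0.0187
```

View pics/scene0.png

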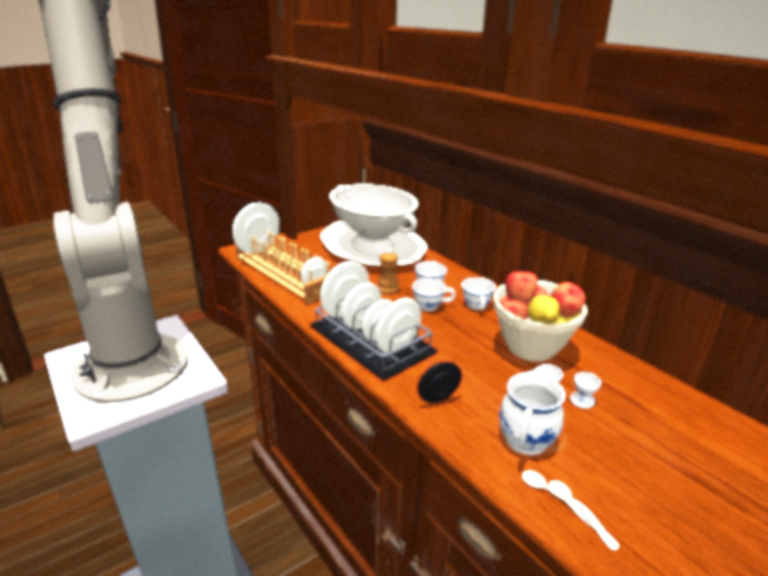

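View pics/top0.png

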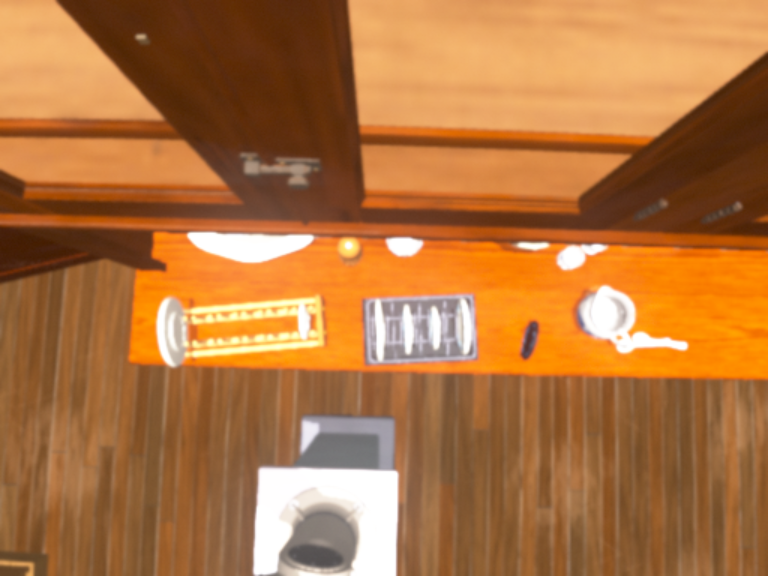

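```bash
python3 - <<'E'
from h import *
a=np.load('/tmp/top.npz');b=np.load('/tmp/scene.npz')
cv2.imwrite('pics/t1.png',cv2.resize(a['im'][180:260,90:390,::-1],None,fx=2.6,fy=2.6,interpolation=2))
cv2.imwrite('pics/s1.png',cv2.resize(b['im'][120:290,140:340,::-1],None,fx=3.5,fy=3.5,interpolation=2))
P=cloud('top',a['d']);
print(P[216,307],P[200,307],P[218,270],P[226,354],P[219,290],P[222,115],P[215,201],P[168,233])
E
```

```text
[ 0.49273277 -0.29612718  0.04648762] [ 0.5424004  -0.28645747  0.10552307] [ 0.4828012  -0.16936298  0.03763668] [ 0.46249565 -0.45847272  0.04920968] [ 0.47833417 -0.23089316  0.11108687] [0.452034  0.3314837 0.1256801] [0.48385877 0.06030014 0.09741683] [ 0.64163634 -0.03979548  0.10668892]
```

View pics/t1.png

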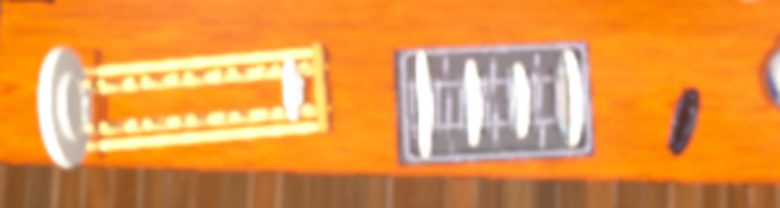

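View pics/s1.png

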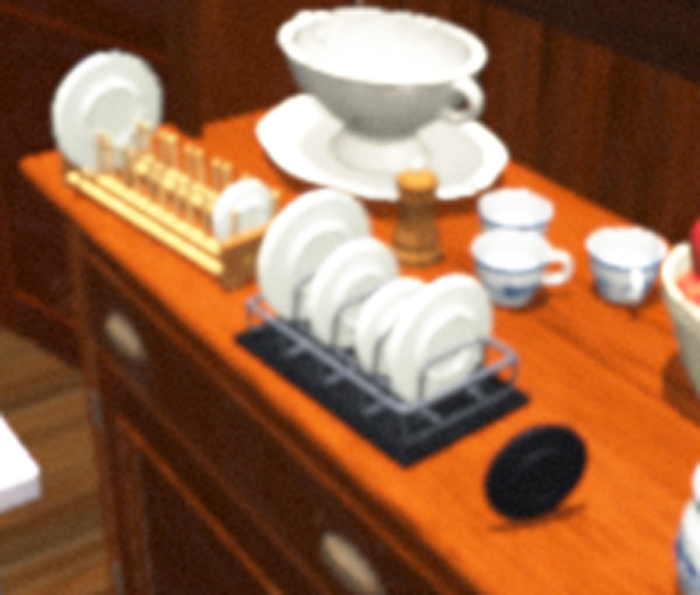

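```bash
python3 - <<'E'
from h import *
s=env.sense();M=R.from_euler('xyz',s['ee_rot']).as_matrix();print(M.round(3))
a=np.load('/tmp/top.npz');im=a['im'].astype(int);d=a['d']
# project fine: white mask in top around the drainer/rack
c=env.get_calibration('top');W=np.linalg.inv(c['camera_from_world']);
def pl(u,v,z):
    x,y=ray(c,u,v);dr=W[:3,:3]@[x,y,1];t=(z-W[2,3])/dr[2];return (W[:3,3]+t*dr).round(3)
# tray corners in t1 coords -> full
for n,(p,q),z in [('tray',(397,50),0.0),('tray',(592,43),0.0),('tray',(592,152),0.),('tray',(400,163),0.),('rack back R',(324,44),.06),('rackfrontR',(326,132),.06),('bigplate c top',(48,105),.17),('dish',(292,90),.1)]:
    print(n,pl(90+p/2.6,180+q/2.6,z))
for n,f in (('top','top'),('scene','scene')):
    a=np.load(f'/tmp/{f}.npz');P=cloud(n,a['d']);m=(a['d']>0)&(a['im'].min(-1)>170)&(P[...,2]>.02)&(P[...,2]<.25)&(P[...,0]>.35)&(P[...,0]<.57)
    for y0 in np.arange(-.40,.4,.02):
        k=m&(P[...,1]>y0)&(P[...,1]<y0+.02)
        if k.sum()>5:q=P[k];print(n,y0.round(2),k.sum(),'x',np.percentile(q[:,0],[5,50,95]).round(3),'z',np.percentile(q[:,2],[5,50,95]).round(3))
E
```

```text
[[ 0.    -0.97   0.242]
 [ 0.     0.242  0.97 ]
 [-1.    -0.     0.   ]]
tray [ 0.549 -0.072  0.   ]
tray [ 0.566 -0.341  0.   ]
tray [ 0.416 -0.342  0.   ]
tray [ 0.395 -0.081  0.   ]
rack back R [0.548 0.022 0.06 ]
rackfrontR [0.434 0.015 0.06 ]
bigplate c top [0.456 0.335 0.17 ]
dish [0.485 0.056 0.1  ]
top -0.34 54 x [0.422 0.471 0.532] z [0.051 0.053 0.058]
top -0.32 73 x [0.418 0.502 0.558] z [0.05  0.079 0.116]
top -0.3 275 x [0.428 0.485 0.543] z [0.037 0.08  0.142]
top -0.28 49 x [0.414 0.476 0.557] z [0.022 0.05  0.086]
top -0.26 54 x [0.413 0.485 0.553] z [0.024 0.079 0.087]
top -0.24 166 x [0.419 0.479 0.526] z [0.028 0.084 0.112]
top -0.22 60 x [0.409 0.49  0.552] z [0.022 0.052 0.086]
top -0.2 70 x [0.408 0.48  0.551] z [0.024 0.056 0.088]
top -0.18 165 x [0.411 0.476 0.527] z [0.03  0.104 0.128]
top -0.16 51 x [0.404 0.467 0.547] z [0.022 0.055 0.086]
top -0.14 66 x [0.403 0.472 0.546] z [0.022 0.054 0.085]
top -0.12 178 x [0.408 0.471 0.542] z [0.051 0.138 0.157]
top -0.1 104 x [0.406 0.469 0.541] z [0.026 0.054 0.086]
top -0.08 11 x [0.498 0.517 0.533] z [0.052 0.053
[... 1081 characters left out ...]
-0.3 358 x [0.435 0.498 0.538] z [0.036 0.107 0.138]
scene -0.26 53 x [0.442 0.462 0.476] z [0.046 0.077 0.09 ]
scene -0.24 190 x [0.439 0.463 0.502] z [0.045 0.091 0.11 ]
scene -0.2 57 x [0.44  0.46  0.497] z [0.048 0.081 0.099]
scene -0.18 396 x [0.43  0.468 0.516] z [0.043 0.091 0.123]
scene -0.14 29 x [0.437 0.445 0.46 ] z [0.068 0.081 0.11 ]
scene -0.12 614 x [0.414 0.458 0.522] z [0.054 0.11  0.149]
scene 0.02 12 x [0.462 0.491 0.507] z [0.038 0.057 0.084]
scene 0.04 133 x [0.453 0.485 0.513] z [0.047 0.067 0.093]
scene 0.06 50 x [0.457 0.499 0.521] z [0.044 0.081 0.097]
scene 0.32 581 x [0.393 0.443 0.501] z [0.055 0.11  0.161]
scene 0.34 59 x [0.475 0.506 0.524] z [0.072 0.122 0.163]
```

>>> arm_command([
  [-0.05, 0, 0, -8.5, 0, 0, 1],
  [-0.05, 0, 0, -8.5, 0, 0, 1],
  [0, -0.04, -0.04, 0, 0, 0, 1],
  [0, -0.04, -0.04, 0, 0, 0, 1],
  [0, -0.04, -0.04, 0, 0, 0, 1],
  [0, -0.04, -0.04, 0, 0, 0, 1],
  [0, -0.04, -0.04, 0, 0, 0, 1],
  [0, -0.04, -0.04, 0, 0, 0, 1],
  [0, -0.04, -0.04, 0, 0, 0, 1],
  [0, 0, -0.04, 0, 0, 0, 1],
])

```text
time: 2.1
tcp_pos: [0.4347, 0.3813, 0.3339]
ee_rot: [-0.221, 1.567, 1.426]
ft_force: [0.4, -0.6, -0.2]
width: 0.085
```

>>> arm_command([
  [0, -0.01, -0.05, 0, 0, 0, 1],
  [0, -0.01, -0.05, 0, 0, 0, 1],
  [0, -0.01, -0.05, 0, 0, 0, 1],
  [0, -0.01, -0.05, 0, 0, 0, 1],
  [0, 0, 0, 0, 0, 0, 1],
])

```text
time: 2.6
tcp_pos: [0.4895, 0.1819, 0.3341]
ee_rot: [-0.813, 1.566, 0.824]
ft_force: [0.8, 0.3, -0.4]
width: 0.085
```

```bash
python3 - <<'E'
from h import *
s=env.sense();print(s['tcp_pos'],s['joints'],R.from_euler('xyz',s['ee_rot']).as_matrix().round(3))
im,d=env.get_image('wrist');save('w1',im);np.savez('/tmp/w1',im=im,d=d,p=s['tcp_pos'],r=s['ee_rot'])
E
```

```text
[0.48954003 0.18193012 0.33414095] [-0.68425585  0.13007191  0.23526817  1.79909829 -0.03405988  1.21193371
  1.19788731] [[ 0.003 -0.998 -0.066]
 [ 0.003 -0.066  0.998]
 [-1.    -0.003  0.003]]
```

View pics/w1.png

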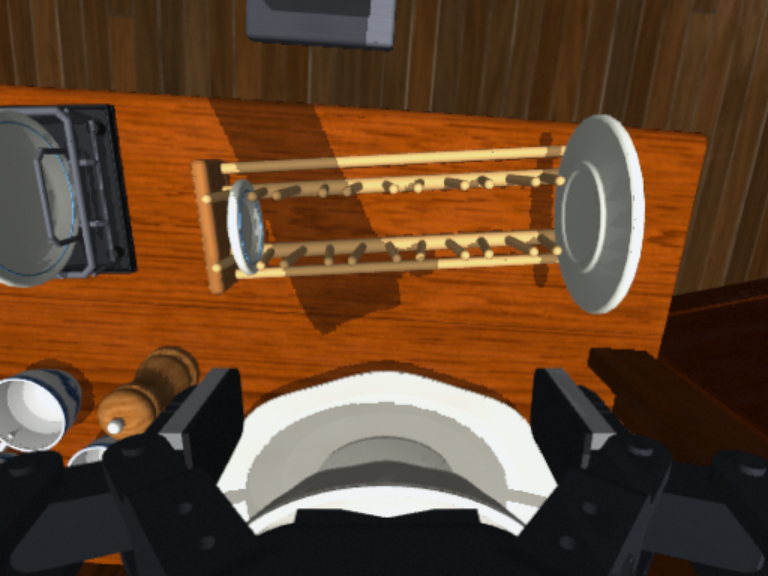

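```bash
cat > rack.py <<'E'
from h import *
a=np.load('/tmp/w1.npz');P=cloud('wrist',a['d'],dict(tcp_pos=a['p'],ee_rot=a['r']));im=a['im'].astype(int);d=a['d']
box=(d>0)&(P[...,0]>.38)&(P[...,0]<.56)&(P[...,1]>.0)&(P[...,1]<.36)
m=box&(abs(P[...,2]-.0855)<.005)&(P[...,1]>.07)&(P[...,1]<.31)
n,l,st,c=cv2.connectedComponentsWithStats(m.astype(np.uint8))
for i in range(1,n):
    if st[i,4]>2: print('tip',P[l==i].mean(0).round(4),st[i,4])
m=box&(abs(P[...,2]-.022)<.006)
# dowels: fit lines of x clusters
Q=P[m];y=Q[:,1]
for name,k in (('little',box&(P[...,2]>.07)&(P[...,2]<.12)&(P[...,1]<.09)&(P[...,1]>.035)),('big',box&(P[...,2]>.1)&(P[...,1]>.3))):
    q=P[k];t=q[q[:,2]>np.percentile(q[:,2],99)-.004];print(name,len(q),q.max(0).round(4),t.mean(0).round(4))
print('floor z',np.median(P[(d>0)&(abs(P[...,2])<.012)][:,2]))
E
python3 rack.py
```

```text
tip [0.4387 0.2577 0.0877] 36
tip [0.4348 0.2939 0.0872] 50
tip [0.4411 0.2384 0.0873] 46
tip [0.4479 0.1835 0.0884] 38
tip [0.4456 0.2026 0.0881] 37
tip [0.4542 0.1283 0.0881] 39
tip [0.4518 0.1476 0.0876] 42
tip [0.4605 0.0735 0.0877] 31
tip [0.4585 0.0923 0.0876] 44
tip [0.4899 0.3002 0.0867] 45
tip [0.4967 0.2448 0.0872] 40
tip [0.4943 0.2642 0.0875] 40
tip [0.503  0.1899 0.0877] 37
tip [0.5006 0.2088 0.0875] 35
tip [0.5094 0.1346 0.0877] 35
tip [0.507  0.1544 0.0875] 37
tip [0.5156 0.0797 0.0874] 38
tip [0.5135 0.0988 0.0872] 44
little 784 [0.5296 0.0899 0.1008] [0.4897 0.0606 0.0982]
big 4606 [0.5325 0.3477 0.1754] [0.4568 0.3375 0.1718]
floor z 0.0008323733580706538
```

>>> arm_command([
  [0, 0.005, -0.05, 0, 0, 0, 1],
  [0, 0, -0.05, 0, 0, 0, 1],
  [0, 0, -0.05, 0, 0, 0, 1],
  [0, 0, -0.05, 0, 0, 0, 1],
  [0, 0, -0.05, 0, 0, 0, 1],
  [0, 0, -0.05, 0, 0, 0, 1],
  [0, 0, -0.05, 0, 0, 0, 1],
  [0, 0, -0.03, 0, 0, 0, 1],
  [0, 0, 0, 0, 0, 0, 1],
])

```text
time: 3.55
tcp_pos: [0.5175, -0.1869, 0.3322]
ee_rot: [-0.794, 1.559, 0.871]
ft_force: [-0.7, -0.3, 0.2]
width: 0.0854
```

```bash
python3 - <<'E'
from h import *
s=env.sense();print(s['tcp_pos'],s['joints'],R.from_euler('xyz',s['ee_rot']).as_matrix().round(3))
im,d=env.get_image('wrist');save('w2',im);np.savez('/tmp/w2',im=im,d=d,p=s['tcp_pos'],r=s['ee_rot'])
a=np.load('/tmp/w2.npz');P=cloud('wrist',d,s);im=im.astype(int)
box=(d>0)&(P[...,0]>.38)&(P[...,0]<.57)&(P[...,1]>-.40)&(P[...,1]<-.05)
w=box&(im.min(-1)>110)&(P[...,2]>.09)
n,l,st,c=cv2.connectedComponentsWithStats(w.astype(np.uint8))
for i in range(1,n):
    if st[i,4]>40:
        q=P[l==i];z=np.percentile(q[:,2],99.5);t=q[q[:,2]>z-.006];print('plate',st[i],'top',z.round(4),t.mean(0).round(4),t.min(0).round(4),t.max(0).round(4))
        # slope of y vs x along rim crest
        print('  dy/dx',np.polyfit(t[:,0],t[:,1],1).round(3), 'x ext',q[:,0].min().round(3),q[:,0].max().round(3))
E
```

```text
[ 0.51745215 -0.18692605  0.33221027] [-0.21450608  0.1928975   0.53674634  1.75777665 -0.11668878  1.21517306
  2.01962729] [[ 0.008 -0.996 -0.094]
 [ 0.009 -0.094  0.996]
 [-1.    -0.009  0.008]]
plate [ 315   68   30  122 2598] top 0.1594 [ 0.4742 -0.1111  0.1566] [ 0.4451 -0.1161  0.1534] [ 0.5028 -0.1056  0.1609]
  dy/dx [ 0.069 -0.144] x ext 0.406 0.541
plate [149  72  23 108 876] top 0.1453 [ 0.4887 -0.2956  0.1423] [ 0.4636 -0.3001  0.1394] [ 0.5142 -0.2909  0.1458]
  dy/dx [ 0.061 -0.326] x ext 0.428 0.549
plate [ 264   82   15   92 1042] top 0.1303 [ 0.479  -0.1727  0.1273] [ 0.4547 -0.1775  0.1243] [ 0.5042 -0.1673  0.1307]
  dy/dx [ 0.066 -0.204] x ext 0.427 0.532
plate [211  91  12  73 611] top 0.1149 [ 0.4841 -0.2343  0.1122] [ 0.4615 -0.239   0.1089] [ 0.5066 -0.2294  0.1157]
  dy/dx [ 0.073 -0.27 ] x ext 0.442 0.525
plate [106 289  16  11 103] top 0.3845 [ 0.5132 -0.2352  0.3832] [ 0.5112 -0.2385  0.3819] [ 0.5158 -0.2335  0.3847]
  dy/dx [ 0.313 -0.396] x ext 0.511 0.516
plate [394 288  16  12 107] top 0.3858 [ 0.5044 -0.1439  0.3841] [ 0.5019 -0.1461  0.3828] [ 0.507  -0.1411  0.386 ]
  dy/dx [-0.245 -0.02 ] x ext 0.502 0.507
```

View pics/w2.png

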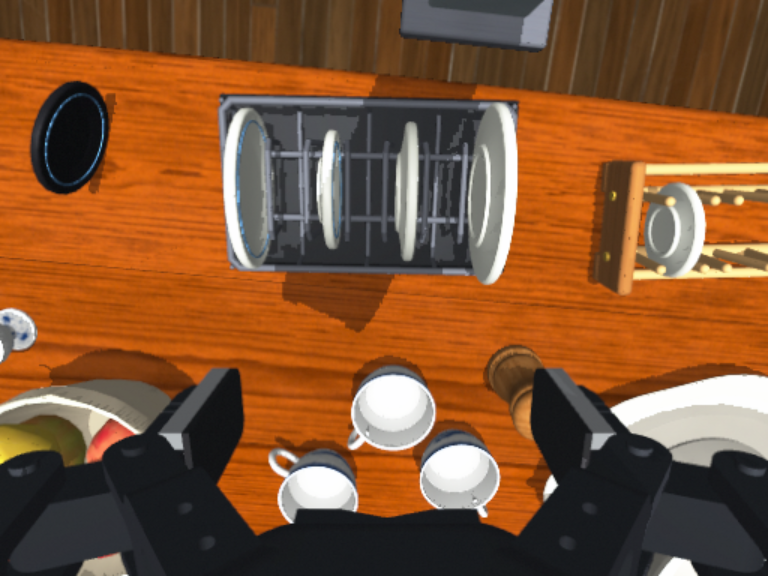

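```bash
cat > go.py <<'E'
import sys;from h import *
x,y,z,yaw=map(float,sys.argv[1:5]);s=env.sense();M=R.from_euler('xyz',s['ee_rot']).as_matrix()
zx=np.array([0,0,-1.]);zz=np.array([-np.sin(yaw),np.cos(yaw),0]);T=np.stack([zx,np.cross(zz,zx),zz],1)
d=np.array([x,y,z])-s['tcp_pos']
print('t',s['time'],'pos',s['tcp_pos'].round(4),'tool shift mm',(M.T@d*1000).round(1),'turn deg',np.degrees(R.from_matrix(M.T@T).as_rotvec()).round(2),'in final axes',(T.T@d*1000).round(1),'F',s['ft_force'].round(1),'w',round(s['width'],4))
E
python3 go.py .4742 -.111 .2 .067
```

```text
t 3.6 pos [ 0.5177 -0.1846  0.3321] tool shift mm [132.5  37.3  76.2] turn deg [1.71 0.56 0.47] in final axes [132.1  38.5  76.3] F [-0.5  0.4 -1. ] w 0.0854
```

>>> arm_command([
  [0.0, 0.02, 0.038, 1.7, 0.55, 0.5, 0.4],
  [0.02, 0.0185, 0.038, 0, 0, 0, 0.4],
  [0.04, 0, 0, 0, 0, 0, 0.4],
  [0.04, 0, 0, 0, 0, 0, 0.4],
  [0.03, 0, 0, 0, 0, 0, 0.4],
  [0, 0, 0, 0, 0, 0, 0.4],
])

```text
time: 4.2
tcp_pos: [0.4755, -0.0935, 0.1997]
ee_rot: [-0.803, 1.564, 0.855]
ft_force: [-1.2, -0.0, -0.8]
width: 0.0343
```

```bash
python3 go.py .4742 -.111 .139 .067
```

```text
t 4.2 pos [ 0.4755 -0.0935  0.1997] tool shift mm [ 60.6   3.1 -17.6] turn deg [1.16 0.28 0.28] in final axes [ 60.7   2.5 -17.4] F [-1.2 -0.  -0.8] w 0.0343
```

>>> arm_command([
  [0, 0.003, -0.0175, 1.2, 0.28, 0.28, 0.4],
  [0, 0, 0, 0, 0, 0, 0.4],
])

```text
time: 4.4
tcp_pos: [0.4753, -0.1096, 0.2013]
ee_rot: [-1.461, 1.57, 0.18]
ft_force: [0.1, 1.0, -0.1]
width: 0.0345
```

```bash
python3 go.py .4742 -.111 .139 .067
```

```text
t 4.4 pos [ 0.4753 -0.1096  0.2013] tool shift mm [62.3  1.2 -1.3] turn deg [0.16 0.   0.04] in final axes [62.3  1.2 -1.3] F [ 0.1  1.  -0.1] w 0.0345
```

>>> arm_command([
  [0.025, 0.001, -0.001, 0, 0, 0, 0.4],
  [0.025, 0, 0, 0, 0, 0, 0.4],
  [0.01, 0, 0, 0, 0, 0, 0.4],
  [0.002, 0, 0, 0, 0, 0, 0.4],
])

```text
time: 4.8
tcp_pos: [0.4811, -0.1113, 0.1447]
ee_rot: [-1.574, 1.556, 0.065]
ft_force: [-0.0, -0.8, -0.4]
width: 0.0337
```

```bash
python3 go.py .4742 -.111 .139 .067;  python3 - <<'E'
from h import *
im,d=env.get_image('wrist');save('w3',im)
E
```

```text
t 4.8 pos [ 0.4811 -0.1113  0.1447] tool shift mm [5.6 7.  0.7] turn deg [ 0.09 -0.    0.85] in final axes [5.7 6.9 0.7] F [-0.  -0.8 -0.4] w 0.0337
```

View pics/w3.png

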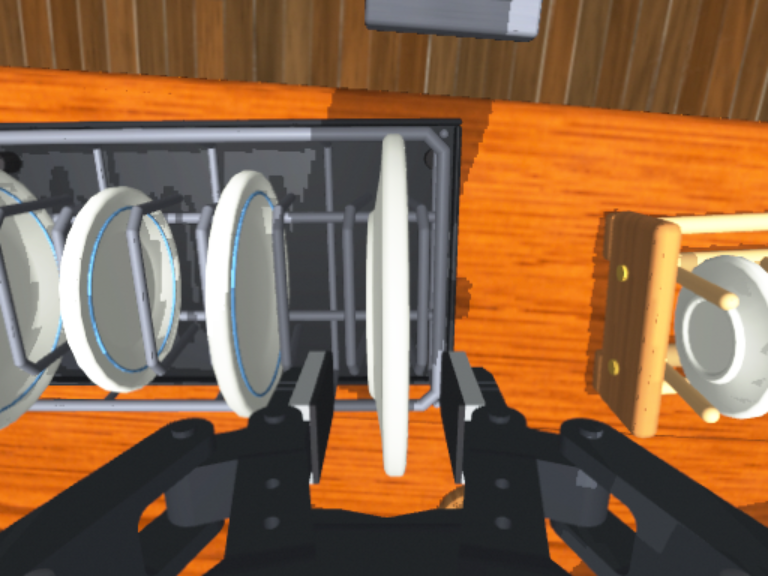

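>>> arm_command([
  [0.0056, 0.007, 0.0005, 0, 0, 0.85, 0.4],
  [0, 0, 0, 0, 0, 0, 0.4],
])

```text
time: 5.05
tcp_pos: [0.4752, -0.1114, 0.1408]
ee_rot: [-1.617, 1.569, 0.023]
ft_force: [0.2, -0.2, 0.3]
width: 0.0342
```

```bash
python3 go.py .4742 -.111 .139 .067
```

```text
t 5.05 pos [ 0.4752 -0.1114  0.1408] tool shift mm [1.8 0.9 0.5] turn deg [ 0.09 -0.01  0.13] in final axes [1.8 0.9 0.5] F [ 0.2 -0.2  0.3] w 0.0342
```

>>> arm_command([
  [0.0015, 0.001, 0.0005, 0, 0, 0, 0],
  [0, 0, 0, 0, 0, 0, 0],
  [0, 0, 0, 0, 0, 0, 0],
  [0, 0, 0, 0, 0, 0, 0],
  [0, 0, 0, 0, 0, 0, 0],
], squeeze=50)

```text
time: 5.55
tcp_pos: [0.4744, -0.1111, 0.1403]
ee_rot: [-1.627, 1.567, 0.012]
ft_force: [-0.2, -0.5, -2.1]
width: 0.008
```

>>> arm_command([
  [-0.01, 0, 0, 0, 0, 0, 0],
  [-0.02, 0, 0, 0, 0, 0, 0],
  [-0.03, 0, 0, 0, 0, 0, 0],
  [-0.03, 0, 0, 0, 0, 0, 0],
  [-0.03, 0, 0, 0, 0, 0, 0],
  [0, 0, 0, 0, 0, 0, 0],
])

```text
time: 6.15
tcp_pos: [0.4712, -0.111, 0.2651]
ee_rot: [1.545, 1.568, -3.1]
ft_force: [0.9, -0.1, -4.1]
width: 0.0076
```

```bash
python3 go.py .4643 .2806 .26 .118
```

```text
t 6.15 pos [ 0.4712 -0.111   0.2651] tool shift mm [  5.  -19.4 391.2] turn deg [-2.91  0.01 -0.17] in final axes [  5.1 -39.2 389.7] F [ 0.9 -0.1 -4.1] w 0.0076
```

>>> arm_command([
  [0, -0.005, 0.02, -2.9, 0, 0, 0],
  [0, -0.005, 0.04, 0, 0, 0, 0],
  [0, -0.005, 0.045, 0, 0, 0, 0],
  [0, -0.005, 0.045, 0, 0, 0, 0],
  [0, -0.005, 0.045, 0, 0, 0, 0],
  [0, -0.005, 0.045, 0, 0, 0, 0],
  [0, -0.005, 0.045, 0, 0, 0, 0],
  [0, 0, 0.03, 0, 0, 0, 0],
  [0, 0, 0.015, 0, 0, 0, 0],
  [0, 0, 0, 0, 0, 0, 0],
])

```text
time: 7.15
tcp_pos: [0.4579, 0.2359, 0.2543]
ee_rot: [1.742, 1.552, -2.843]
ft_force: [0.2, -0.6, -3.8]
width: 0.0076
```

```bash
python3 go.py .4643 .2806 .26 .118
```

```text
t 7.15 pos [0.4579 0.2359 0.2543] tool shift mm [ -6.1 -11.9  43.5] turn deg [ 0.55 -0.19 -1.05] in final axes [ -5.7 -11.6  43.6] F [ 0.2 -0.6 -3.8] w 0.0076
```

>>> arm_command([
  [0, -0.006, 0.025, 0.5, -0.2, -1, 0],
  [0, -0.0055, 0.018, 0, 0, 0, 0],
  [0, 0, 0, 0, 0, 0, 0],
])

```text
time: 7.45
tcp_pos: [0.464, 0.2768, 0.2518]
ee_rot: [2.318, 1.565, -2.278]
ft_force: [-0.2, 0.7, -3.4]
width: 0.0075
```

```bash
python3 go.py .4643 .2806 .16 .118;  python3 - <<'E'
from h import *
im,d=env.get_image('wrist');save('w4',im)
E
```

```text
t 7.45 pos [0.464  0.2768 0.2518] tool shift mm [91.8 -1.1  4.1] turn deg [-0.14 -0.24 -0.26] in final axes [91.8 -0.7  3.8] F [-0.2  0.7 -3.4] w 0.0075
```

View pics/w4.png

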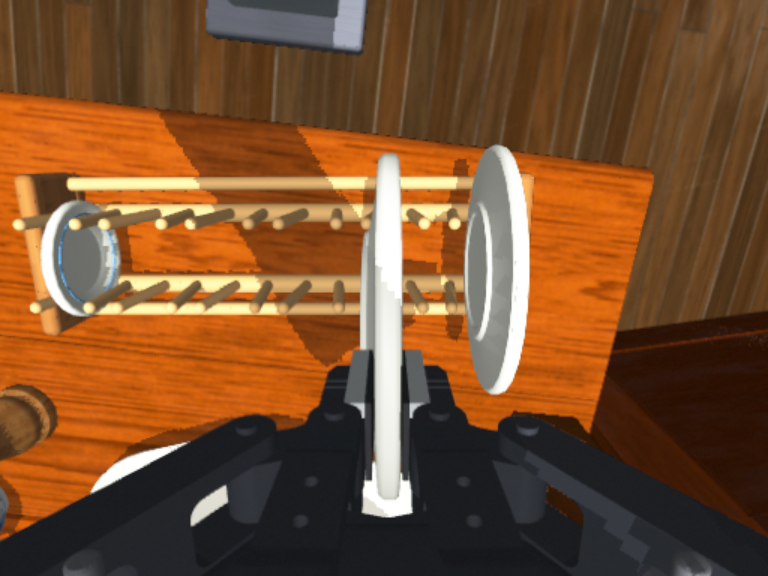

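>>> arm_command([
  [0.02, -0.0008, 0.0038, -0.1, -0.2, -0.25, 0],
  [0.025, 0, 0, 0, 0, 0, 0],
  [0.02, 0, 0, 0, 0, 0, 0],
  [0.01, 0, 0, 0, 0, 0, 0],
  [0, 0, 0, 0, 0, 0, 0],
])

```text
time: 8.0
tcp_pos: [0.4676, 0.2721, 0.1753]
ee_rot: [-2.915, 1.567, -1.236]
ft_force: [-0.1, 3.4, -5.5]
width: 0.0077
```

```bash
python3 go.py .4643 .2806 .1404 .118
```

```text
t 8.0 pos [0.4676 0.2721 0.1753] tool shift mm [34.9  2.4  8.9] turn deg [-0.59 -0.19  0.04] in final axes [34.9  2.3  8.8] F [-0.1  3.4 -5.5] w 0.0077
```

>>> arm_command([
  [0, 0.0024, 0.0088, -0.5, -0.2, 0, 0],
  [0, 0, 0, 0, 0, 0, 0],
])

```text
time: 8.2
tcp_pos: [0.4649, 0.2803, 0.1765]
ee_rot: [-1.465, 1.569, 0.222]
ft_force: [0.1, -0.1, -2.8]
width: 0.0078
```

```bash
python3 go.py .4643 .2806 .1404 .118
```

```text
t 8.2 pos [0.4649 0.2803 0.1765] tool shift mm [36.1  0.6  0.4] turn deg [-0.13  0.01  0.08] in final axes [36.1  0.6  0.4] F [ 0.1 -0.1 -2.8] w 0.0078
```

Force is clean again; small steps down from here.

>>> arm_command([
  [0.01, 0.0005, 0.0004, 0, 0, 0, 0],
  [0.008, 0, 0, 0, 0, 0, 0],
  [0.006, 0, 0, 0, 0, 0, 0],
  [0, 0, 0, 0, 0, 0, 0],
])

```text
time: 8.6
tcp_pos: [0.4651, 0.2802, 0.1521]
ee_rot: [-1.527, 1.568, 0.16]
ft_force: [0.7, -0.2, -3.7]
width: 0.0081
```

```bash
python3 go.py .4643 .2806 .1404 .118
```

```text
t 8.6 pos [0.4651 0.2802 0.1521] tool shift mm [11.7  0.8  0.5] turn deg [-0.12  0.01  0.19] in final axes [11.7  0.8  0.5] F [ 0.7 -0.2 -3.7] w 0.0081
```

>>> arm_command([
  [0.006, 0.0008, 0.0005, 0, 0, 0.15, 0],
  [0.004, 0, 0, 0, 0, 0, 0],
  [0, 0, 0, 0, 0, 0, 0],
])

```text
time: 8.9
tcp_pos: [0.4643, 0.2804, 0.141]
ee_rot: [-2.698, 1.57, -1.012]
ft_force: [0.5, 0.3, -3.7]
width: 0.0078
```

```bash
python3 go.py .4643 .2806 .1404 .118
```

```text
t 8.9 pos [0.4643 0.2804 0.141 ] tool shift mm [ 0.6 -0.   0.2] turn deg [-0.14 -0.02  0.01] in final axes [ 0.6 -0.   0.2] F [ 0.5  0.3 -3.7] w 0.0078
```

>>> arm_command([
  [0.002, 0, 0, 0, 0, 0, 0],
  [0, 0, 0, 0, 0, 0, 0],
])

```text
time: 9.1
tcp_pos: [0.465, 0.2809, 0.1407]
ee_rot: [-0.929, 1.569, 0.757]
ft_force: [-1.7, -1.2, -2.6]
width: 0.0078
```

>>> arm_command([
  [0.002, 0, 0, 0, 0, 0, 0],
  [0.002, 0, 0, 0, 0, 0, 0],
])

```text
time: 9.3
tcp_pos: [0.4658, 0.2819, 0.1402]
ee_rot: [-0.677, 1.567, 1.009]
ft_force: [-7.1, -4.2, 19.8]
width: 0.0077
```

>>> arm_command([
  [-0.0005, 0, 0, 0, 0, 0, 0],
  [0, 0, 0, 0, 0, 0, 0.12],
  [0, 0, 0, 0, 0, 0, 0.2],
  [0, 0, 0, 0, 0, 0, 0.3],
])

```text
time: 9.7
tcp_pos: [0.4674, 0.2829, 0.1424]
ee_rot: [-0.872, 1.562, 0.814]
ft_force: [-0.1, 0.1, 0.2]
width: 0.0254
```

```bash
python3 go.py .4643 .2806 .1404 .118;  python3 - <<'E'
from h import *
im,d=env.get_image('wrist');save('w5',im)
E
```

```text
t 9.7 pos [0.4674 0.2829 0.1424] tool shift mm [ 1.9  3.3 -1.9] turn deg [-0.17  0.32  0.39] in final axes [ 2.   3.3 -1.9] F [-0.1  0.1  0.2] w 0.0254
```

View pics/w5.png

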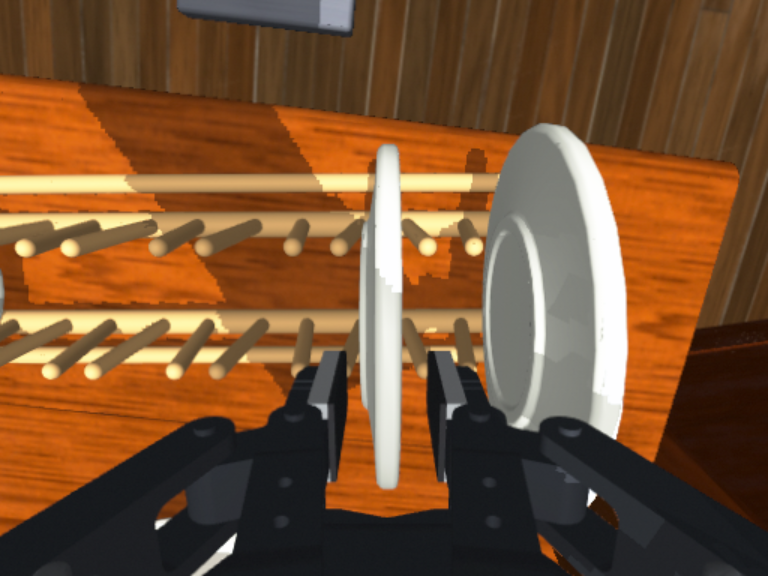

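>>> arm_command([
  [-0.01, 0, 0, 0, 0, 0, 0.3],
  [-0.03, 0, 0, 0, 0, 0, 0.3],
  [-0.04, 0, 0, 0, 0, 0, 0.3],
  [-0.03, 0, 0, 0, 0, 0, 0.4],
  [0, -0.007, -0.04, 1, 0, 0, 0.4],
  [0, -0.007, -0.045, 1, 0, 0, 0.4],
  [0, -0.007, -0.045, 1, 0, 0, 0.4],
  [0, -0.007, -0.045, 0, 0, 0, 0.4],
  [0, -0.007, -0.045, 0, 0, 0, 0.4],
  [0, -0.007, -0.045, 0, 0, 0, 0.4],
])

```text
time: 10.75
tcp_pos: [0.5334, 0.0224, 0.2628]
ee_rot: [-0.918, 1.551, 0.729]
ft_force: [0.9, -0.2, -0.2]
width: 0.0343
```

```bash
python3 go.py .4887 -.2956 .2 .067;  python3 - <<'E'
from h import *
im,d=env.get_image('scene');cv2.imwrite('pics/s2.png',cv2.resize(im[120:290,140:340,::-1],None,fx=3.5,fy=3.5,interpolation=2))
E
```

```text
t 10.75 pos [0.5334 0.0224 0.2628] tool shift mm [  58.    69.9 -314.3] turn deg [0.56 0.68 0.89] in final axes [  62.8   65.9 -314.3] F [ 0.9 -0.2 -0.2] w 0.0343
```

View pics/s2.png

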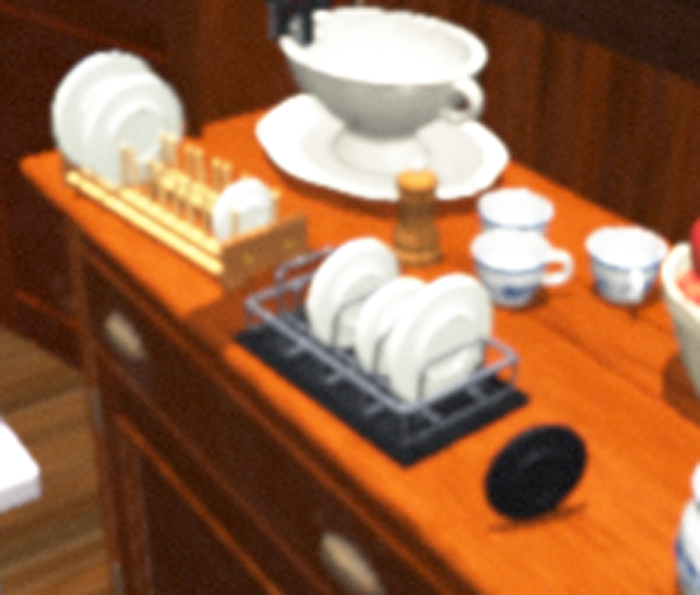

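>>> arm_command([
  [0, 0.01, -0.03, 0.5, 0.6, 0.8, 0.4],
  [0, 0.01, -0.045, 0, 0, 0, 0.4],
  [0, 0.01, -0.045, 0, 0, 0, 0.4],
  [0, 0.01, -0.045, 0, 0, 0, 0.4],
  [0, 0.01, -0.045, 0, 0, 0, 0.4],
  [0, 0.005, -0.045, 0, 0, 0, 0.4],
  [0, 0, -0.03, 0, 0, 0, 0.4],
  [0, 0, 0, 0, 0, 0, 0.4],
])

```text
time: 11.6
tcp_pos: [0.4951, -0.2885, 0.2698]
ee_rot: [-2.024, 1.558, -0.401]
ft_force: [0.2, 0.4, -1.0]
width: 0.034
```

```bash
python3 go.py .4887 -.2956 .2 .067
```

```text
t 11.6 pos [ 0.4951 -0.2885  0.2698] tool shift mm [69.8  7.6 -6.4] turn deg [-0.81 -0.31  0.63] in final axes [69.8  6.9 -6.7] F [ 0.2  0.4 -1. ] w 0.034
```

>>> arm_command([
  [0.02, 0.007, -0.0065, -0.8, -0.3, 0.6, 0.4],
  [0.04, 0, 0, 0, 0, 0, 0.4],
  [0.03, 0, 0, 0, 0, 0, 0.4],
  [0, 0, 0, 0, 0, 0, 0.4],
])

```text
time: 12.0
tcp_pos: [0.4911, -0.2947, 0.1807]
ee_rot: [-1.67, 1.565, -0.032]
ft_force: [0.2, 0.3, -0.1]
width: 0.0343
```

```bash
python3 go.py .4887 -.2956 .1255 .067
```

```text
t 12.0 pos [ 0.4911 -0.2947  0.1807] tool shift mm [55.2  2.8 -0.7] turn deg [-0.01 -0.04  0.35] in final axes [55.2  2.5 -0.8] F [ 0.2  0.3 -0.1] w 0.0343
```

>>> arm_command([
  [0.015, 0.0028, -0.001, 0, 0, 0.3, 0.4],
  [0.02, 0, 0, 0, 0, 0, 0.4],
  [0.015, 0, 0, 0, 0, 0, 0.4],
  [0, 0, 0, 0, 0, 0, 0.4],
])

```text
time: 12.4
tcp_pos: [0.4918, -0.2945, 0.1322]
ee_rot: [-1.841, 1.565, -0.199]
ft_force: [-1.3, 1.0, 0.1]
width: 0.034
```

```bash
python3 go.py .4887 -.2956 .1255 .067;  python3 - <<'E'
from h import *
im,d=env.get_image('wrist');save('w6',im)
E
```

```text
t 12.4 pos [ 0.4918 -0.2945  0.1322] tool shift mm [ 6.7  3.2 -0.9] turn deg [ 0.19 -0.09  0.34] in final axes [ 6.7  3.1 -0.9] F [-1.3  1.   0.1] w 0.034
```

View pics/w6.png

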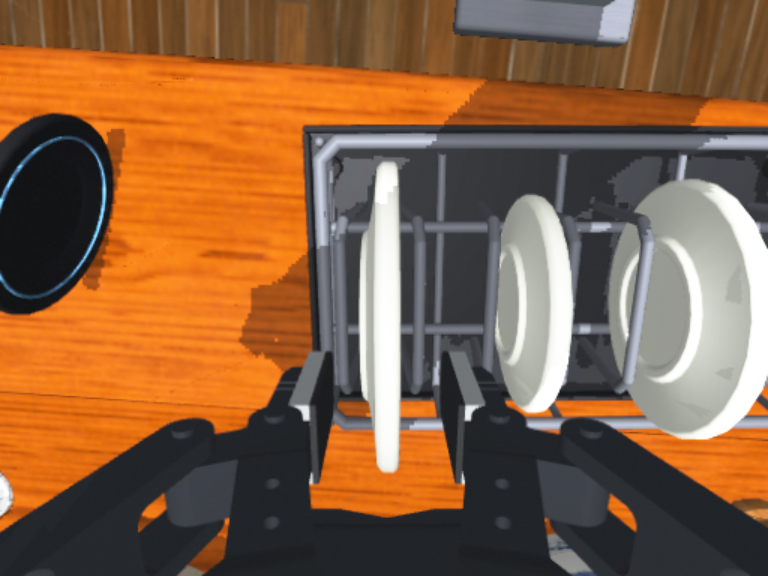

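Plate_124's rim (col ~387) is centred between the jaws; now for the final correction and the grip.

>>> arm_command([
  [0.0067, 0.0031, -0.0009, 0, 0, 0.3, 0.4],
  [0.0005, 0, 0, 0, 0, 0, 0.4],
  [0, 0, 0, 0, 0, 0, 0],
  [0, 0, 0, 0, 0, 0, 0],
  [0, 0, 0, 0, 0, 0, 0],
  [0, 0, 0, 0, 0, 0, 0],
  [0, 0, 0, 0, 0, 0, 0],
])

```text
time: 13.15
tcp_pos: [0.4905, -0.297, 0.1284]
ee_rot: [-2.205, 1.564, -0.565]
ft_force: [1.1, 0.2, -2.4]
width: 0.0074
```

```bash
python3 go.py .4887 -.2956 .1255 .067
```

```text
t 13.15 pos [ 0.4905 -0.297   0.1284] tool shift mm [2.8 1.7 1.5] turn deg [ 0.17 -0.23  0.31] in final axes [2.9 1.7 1.5] F [ 1.1  0.2 -2.4] w 0.0074
```

>>> arm_command([
  [-0.01, 0, 0, 0, 0, 0, 0],
  [-0.02, 0, 0, 0, 0, 0, 0],
  [-0.03, 0, 0, 0, 0, 0, 0],
  [-0.03, 0, 0, 0, 0, 0, 0],
  [-0.04, 0, 0, 0, 0, 0, 0],
  [0, 0, 0, 0, 0, 0, 0],
])

```text
time: 13.75
tcp_pos: [0.4881, -0.2963, 0.2643]
ee_rot: [-2.698, 1.568, -1.059]
ft_force: [1.2, -1.0, -2.0]
width: 0.0079
```

```bash
python3 go.py .472 .225 .26 .118
```

```text
t 13.75 pos [ 0.4881 -0.2963  0.2643] tool shift mm [  2.9 -19.7 521.2] turn deg [-2.83 -0.15  0.07] in final axes [  4.3 -45.4 519.6] F [ 1.2 -1.  -2. ] w 0.0079
```

>>> arm_command([
  [-0.002, -0.004, 0.025, -2.8, 0, 0, 0],
  [-0.001, -0.005, 0.045, 0, 0, 0, 0],
  [-0.001, -0.005, 0.05, 0, 0, 0, 0],
  [-0.001, -0.005, 0.05, 0, 0, 0, 0],
  [-0.001, -0.005, 0.05, 0, 0, 0, 0],
  [-0.001, -0.005, 0.05, 0, 0, 0, 0],
  [-0.001, -0.005, 0.05, 0, 0, 0, 0],
  [-0.001, -0.005, 0.05, 0, 0, 0, 0],
  [-0.001, -0.005, 0.04, 0, 0, 0, 0],
  [0, 0, 0.02, 0, 0, 0, 0],
])

```text
time: 14.75
tcp_pos: [0.4802, 0.1379, 0.2733]
ee_rot: [-2.67, 1.563, -0.992]
ft_force: [0.6, 0.3, -3.5]
width: 0.0077
```

```bash
python3 go.py .472 .225 .26 .118
```

```text
t 14.75 pos [0.4802 0.1379 0.2733] tool shift mm [12.7 -1.1 87.6] turn deg [-0.62 -0.38  0.19] in final axes [13.3 -2.1 87.5] F [ 0.6  0.3 -3.5] w 0.0077
```

>>> arm_command([
  [0, -0.001, 0.04, -0.6, -0.4, 0.2, 0],
  [0, -0.001, 0.025, 0, 0, 0, 0],
  [0, 0, 0.012, 0, 0, 0, 0],
  [0, 0, 0, 0, 0, 0, 0],
])

```text
time: 15.15
tcp_pos: [0.4707, 0.2202, 0.2719]
ee_rot: [1.62, 1.568, -2.969]
ft_force: [0.5, -0.7, -2.2]
width: 0.0077
```

```bash
python3 go.py .472 .225 .26 .118
```

```text
t 15.15 pos [0.4707 0.2202 0.2719] tool shift mm [11.9 -1.9  4.6] turn deg [ 0.32 -0.01 -0.16] in final axes [11.9 -1.9  4.6] F [ 0.5 -0.7 -2.2] w 0.0077
```

>>> arm_command([
  [0.01, -0.0019, 0.0046, 0.3, 0, -0.15, 0],
  [0.025, 0, 0, 0, 0, 0, 0],
  [0.015, 0, 0, 0, 0, 0, 0],
  [0, 0, 0, 0, 0, 0, 0],
])

```text
time: 15.55
tcp_pos: [0.4734, 0.2191, 0.2189]
ee_rot: [-2.881, 1.568, -1.2]
ft_force: [-0.4, -0.1, -2.6]
width: 0.0077
```

```bash
python3 go.py .472 .225 .128 .118
```

```text
t 15.55 pos [0.4734 0.2191 0.2189] tool shift mm [90.9  0.8  6.3] turn deg [-0.48 -0.14  0.04] in final axes [90.9  0.7  6.1] F [-0.4 -0.1 -2.6] w 0.0077
```

>>> arm_command([
  [0, 0.0008, 0.0062, -0.5, -0.1, 0, 0],
  [0.01, 0, 0.0005, 0, 0, 0, 0],
  [0.01, 0, 0.0005, 0, 0, 0, 0],
  [0.01, 0, 0.0005, 0, 0, 0, 0],
  [0, 0, 0, 0, 0, 0, 0],
])

```text
time: 16.05
tcp_pos: [0.4731, 0.225, 0.1876]
ee_rot: [-1.773, 1.568, -0.087]
ft_force: [0.4, -0.2, -2.8]
width: 0.0077
```

```bash
python3 go.py .472 .225 .128 .118
```

```text
t 16.05 pos [0.4731 0.225  0.1876] tool shift mm [59.6  1.3  0.1] turn deg [-0.18 -0.03  0.15] in final axes [59.6  1.1  0.1] F [ 0.4 -0.2 -2.8] w 0.0077
```

>>> arm_command([
  [0.01, 0.001, 0, -0.1, 0, 0.1, 0],
  [0.01, 0, 0.0003, 0, 0, 0, 0],
  [0.01, 0, 0.0003, 0, 0, 0, 0],
  [0.01, 0, 0.0003, 0, 0, 0, 0],
  [0, 0, 0, 0, 0, 0, 0],
])

```text
time: 16.55
tcp_pos: [0.4719, 0.2259, 0.1439]
ee_rot: [-2.441, 1.57, -0.753]
ft_force: [-0.1, -0.2, -3.0]
width: 0.0073
```

```bash
python3 go.py .472 .225 .128 .118
```

```text
t 16.55 pos [0.4719 0.2259 0.1439] tool shift mm [15.9  0.1 -0.9] turn deg [-0.06 -0.04  0.03] in final axes [15.9  0.1 -0.9] F [-0.1 -0.2 -3. ] w 0.0073
```

>>> arm_command([
  [0.007, 0, -0.0009, 0, 0, 0, 0],
  [0.006, 0, 0, 0, 0, 0, 0],
  [0.002, 0, 0, 0, 0, 0, 0],
  [0, 0, 0, 0, 0, 0, 0],
])

```text
time: 16.95
tcp_pos: [0.4735, 0.2256, 0.1287]
ee_rot: [-1.459, 1.568, 0.228]
ft_force: [0.2, -0.3, -0.3]
width: 0.0073
```

>>> arm_command([
  [0.002, 0, 0, 0, 0, 0, 0],
  [0, 0, 0, 0, 0, 0, 0],
])

```text
time: 17.15
tcp_pos: [0.474, 0.226, 0.1287]
ee_rot: [-1.185, 1.567, 0.503]
ft_force: [-1.6, -0.3, -1.1]
width: 0.0078
```

>>> arm_command([
  [0.002, 0.0015, 0, 0, 0, 0, 0],
  [0.002, 0, 0, 0, 0, 0, 0],
])

```text
time: 17.35
tcp_pos: [0.4744, 0.2267, 0.1282]
ee_rot: [-1.103, 1.562, 0.584]
ft_force: [-6.6, -2.2, 22.3]
width: 0.0073
```

Seated (22 N up). Release.

>>> arm_command([
  [-0.0005, 0, 0, 0, 0, 0, 0],
  [0, 0, 0, 0, 0, 0, 0.12],
  [0, 0, 0, 0, 0, 0, 0.2],
  [0, 0, 0, 0, 0, 0, 0.3],
])

```text
time: 17.75
tcp_pos: [0.4751, 0.2272, 0.1297]
ee_rot: [-1.099, 1.559, 0.587]
ft_force: [-0.7, -0.3, 0.0]
width: 0.0255
```

```bash
python3 go.py .472 .225 .128 .118;  python3 - <<'E'
from h import *
im,d=env.get_image('wrist');save('w7',im)
E
```

```text
t 17.75 pos [0.4751 0.2272 0.1297] tool shift mm [ 1.7  3.4 -1.8] turn deg [-0.12  0.31  0.6 ] in final axes [ 1.7  3.4 -1.8] F [-0.7 -0.3  0. ] w 0.0255
```

View pics/w7.png

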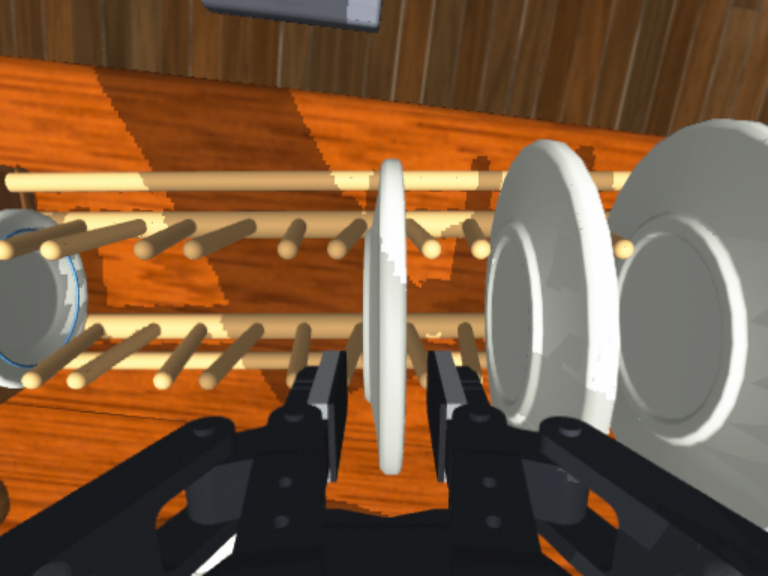

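>>> arm_command([
  [-0.01, 0, 0, 0, 0, 0, 0.3],
  [-0.03, 0, 0, 0, 0, 0, 0.3],
  [-0.04, 0, 0, 0, 0, 0, 0.3],
  [-0.02, 0, 0, 1, 0, 0.5, 0.4],
  [0, 0.002, -0.04, 1, 0, 0, 0.4],
  [0, 0.003, -0.045, 1, 0, 0, 0.4],
  [0, 0.003, -0.05, 0, 0, 0, 0.4],
  [0, 0.003, -0.05, 0, 0, 0, 0.4],
  [0, 0.003, -0.05, 0, 0, 0, 0.4],
  [0, 0.003, -0.05, 0, 0, 0, 0.4],
])

```text
time: 18.8
tcp_pos: [0.4808, -0.0557, 0.2386]
ee_rot: [-0.809, 1.556, 0.84]
ft_force: [1.2, 0.0, 0.1]
width: 0.0343
```

```bash
python3 go.py .479 -.1727 .2 .067
```

```text
t 18.8 pos [ 0.4808 -0.0557  0.2386] tool shift mm [  37.3   11.3 -116.9] turn deg [0.62 0.58 0.61] in final axes [  38.6    9.6 -116.7] F [1.2 0.  0.1] w 0.0343
```

>>> arm_command([
  [0, 0.003, -0.035, 0.6, 0.6, 0.6, 0.4],
  [0, 0.003, -0.03, 0, 0, 0, 0.4],
  [0, 0.002, -0.025, 0, 0, 0, 0.4],
  [0, 0, -0.01, 0, 0, 0, 0.4],
  [0.01, 0, 0, 0, 0, 0, 0.4],
])

```text
time: 19.3
tcp_pos: [0.4791, -0.1686, 0.2329]
ee_rot: [-1.94, 1.563, -0.315]
ft_force: [-0.3, -0.5, -0.1]
width: 0.0341
```

```bash
python3 go.py .479 -.1727 .16 .067
```

```text
t 19.3 pos [ 0.4791 -0.1686  0.2329] tool shift mm [72.9  0.9 -3.9] turn deg [-0.76 -0.16  0.41] in final axes [72.9  0.4 -4.1] F [-0.3 -0.5 -0.1] w 0.0341
```

>>> arm_command([
  [0.015, 0.0008, -0.004, -0.7, -0.1, 0.4, 0.4],
  [0.03, 0.0005, 0, 0, 0, 0, 0.4],
  [0.025, 0.0005, 0, 0, 0, 0, 0.4],
  [0, 0, 0, 0, 0, 0, 0.4],
])

```text
time: 19.7
tcp_pos: [0.4783, -0.166, 0.1587]
ee_rot: [0.149, 1.568, 1.793]
ft_force: [-0.6, 0.9, 0.2]
width: 0.0342
```

```bash
python3 go.py .479 -.1727 .1105 .067
```

```text
t 19.7 pos [ 0.4783 -0.166   0.1587] tool shift mm [48.2 -0.2 -6.9] turn deg [ 0.36  0.15 -0.02] in final axes [48.2 -0.2 -6.8] F [-0.6  0.9  0.2] w 0.0342
```

>>> arm_command([
  [0, 0, -0.0068, 0.3, 0.1, 0, 0.4],
  [0.015, 0, 0, 0, 0, 0, 0.4],
  [0.015, 0.0005, 0, 0, 0, 0, 0.4],
  [0.01, 0.0005, 0, 0, 0, 0, 0.4],
  [0, 0, 0, 0, 0, 0, 0.4],
])

```text
time: 20.2
tcp_pos: [0.4819, -0.1707, 0.1215]
ee_rot: [-1.436, 1.565, 0.207]
ft_force: [0.5, 0.9, 0.1]
width: 0.0345
```

```bash
python3 go.py .479 -.1727 .1105 .067;  python3 - <<'E'
from h import *
im,d=env.get_image('wrist');save('w8',im)
E
```

```text
t 20.2 pos [ 0.4819 -0.1707  0.1215] tool shift mm [11.   3.1 -1.8] turn deg [0.32 0.04 0.33] in final axes [11.   3.1 -1.8] F [0.5 0.9 0.1] w 0.0345
```

View pics/w8.png

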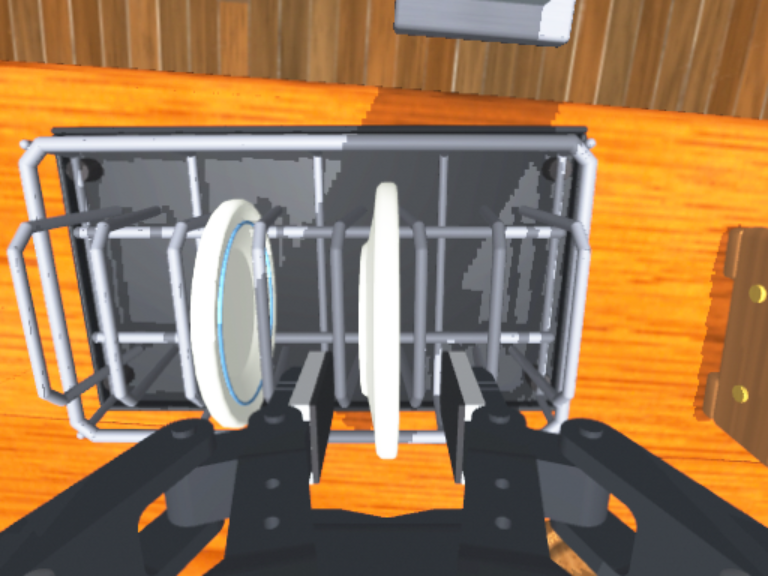

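>>> arm_command([
  [0.008, 0.0031, -0.0018, 0.3, 0, 0.3, 0.4],
  [0.002, 0, 0, 0, 0, 0, 0.4],
  [0, 0, 0, 0, 0, 0, 0],
  [0, 0, 0, 0, 0, 0, 0],
  [0, 0, 0, 0, 0, 0, 0],
  [0, 0, 0, 0, 0, 0, 0],
  [0, 0, 0, 0, 0, 0, 0],
])

```text
time: 20.95
tcp_pos: [0.4808, -0.1734, 0.1137]
ee_rot: [-1.575, 1.566, 0.063]
ft_force: [0.7, -0.7, -0.8]
width: 0.0071
```

```bash
python3 go.py .479 -.1727 .1135 .067
```

```text
t 20.95 pos [ 0.4808 -0.1734  0.1137] tool shift mm [0.2 1.7 0.9] turn deg [-0.02 -0.    0.26] in final axes [0.2 1.7 0.9] F [ 0.7 -0.7 -0.8] w 0.0071
```

>>> arm_command([
  [-0.01, 0, 0, 0, 0, 0, 0],
  [-0.02, 0, 0, 0, 0, 0, 0],
  [-0.03, 0, 0, 0, 0, 0, 0],
  [-0.03, 0, 0, 0, 0, 0, 0],
  [-0.03, 0, 0, 0, 0, 0, 0],
  [0, 0, 0, -2.8, 0, 0, 0],
  [0, -0.003, 0.03, 0, 0, 0, 0],
  [0, -0.003, 0.04, 0, 0, 0, 0],
  [0, -0.003, 0.045, 0, 0, 0, 0],
  [0, -0.003, 0.045, 0, 0, 0, 0],
])

```text
time: 21.95
tcp_pos: [0.473, -0.0171, 0.2446]
ee_rot: [-2.018, 1.562, -0.347]
ft_force: [1.3, -0.1, -2.8]
width: 0.0072
```

```bash
python3 go.py .479 .1694 .23 .118
```

```text
t 21.95 pos [ 0.473  -0.0171  0.2446] tool shift mm [ 14.  -24.5 185. ] turn deg [-1.04 -0.23  0.46] in final axes [ 14.6 -27.9 184.5] F [ 1.3 -0.1 -2.8] w 0.0072
```

>>> arm_command([
  [0, -0.006, 0.045, -1, -0.2, 0.4, 0],
  [0, -0.006, 0.045, 0, 0, 0, 0],
  [0, -0.006, 0.04, 0, 0, 0, 0],
  [0, -0.004, 0.025, 0, 0, 0, 0],
  [0, 0, 0.012, 0, 0, 0, 0],
  [0, 0, 0, 0, 0, 0, 0],
])

```text
time: 22.55
tcp_pos: [0.4733, 0.1636, 0.2484]
ee_rot: [-1.188, 1.566, 0.509]
ft_force: [0.2, -0.9, -2.4]
width: 0.0074
```

```bash
python3 go.py .479 .1694 .23 .118
```

```text
t 22.55 pos [0.4733 0.1636 0.2484] tool shift mm [18.4 -6.3  5. ] turn deg [0.46 0.1  0.25] in final axes [18.4 -6.3  5.1] F [ 0.2 -0.9 -2.4] w 0.0074
```

>>> arm_command([
  [0, -0.0063, 0.005, 0.4, 0.1, 0.2, 0],
  [0.02, 0, 0.0005, 0, 0, 0, 0],
  [0.02, 0, 0.0005, 0, 0, 0, 0],
  [0.01, 0, 0, 0, 0, 0, 0],
  [0, 0, 0, 0, 0, 0, 0],
])

```text
time: 23.05
tcp_pos: [0.4823, 0.1631, 0.1985]
ee_rot: [-2.222, 1.567, -0.545]
ft_force: [0.6, -0.1, -1.4]
width: 0.0073
```

```bash
python3 go.py .479 .1694 .1135 .118
```

```text
t 23.05 pos [0.4823 0.1631 0.1985] tool shift mm [85.   2.9  6.8] turn deg [-0.66 -0.14  0.18] in final axes [85.   2.5  6.6] F [ 0.6 -0.1 -1.4] w 0.0073
```

>>> arm_command([
  [0, 0.0028, 0.0067, -0.6, -0.1, 0.2, 0],
  [0.01, 0, 0.0003, 0, 0, 0, 0],
  [0.01, 0, 0.0003, 0, 0, 0, 0],
  [0.01, 0, 0.0003, 0, 0, 0, 0],
  [0, 0, 0, 0, 0, 0, 0],
])

```text
time: 23.55
tcp_pos: [0.48, 0.1701, 0.1681]
ee_rot: [-1.398, 1.569, 0.288]
ft_force: [-0.3, 0.5, -2.1]
width: 0.0075
```

```bash
python3 go.py .479 .1694 .1135 .118
```

```text
t 23.55 pos [0.48   0.1701 0.1681] tool shift mm [54.6  1.2 -0.6] turn deg [-0.16  0.02  0.12] in final axes [54.6  1.1 -0.5] F [-0.3  0.5 -2.1] w 0.0075
```

>>> arm_command([
  [0.01, 0.001, -0.0005, -0.1, 0, 0.1, 0],
  [0.01, 0, 0, 0, 0, 0, 0],
  [0.01, 0, 0, 0, 0, 0, 0],
  [0.008, 0, 0, 0, 0, 0, 0],
  [0, 0, 0, 0, 0, 0, 0],
])

```text
time: 24.05
tcp_pos: [0.4789, 0.1694, 0.1264]
ee_rot: [1.685, 1.57, -2.91]
ft_force: [0.2, 0.1, -1.2]
width: 0.0073
```

```bash
python3 go.py .479 .1694 .1135 .118
```

```text
t 24.05 pos [0.4789 0.1694 0.1264] tool shift mm [12.9 -0.1  0. ] turn deg [-0.03 -0.   -0.02] in final axes [12.9 -0.1  0. ] F [ 0.2  0.1 -1.2] w 0.0073
```

>>> arm_command([
  [0.006, 0, 0, 0, 0, 0, 0],
  [0.005, 0, 0, 0, 0, 0, 0],
  [0.002, 0, 0, 0, 0, 0, 0],
  [0, 0, 0, 0, 0, 0, 0],
])

```text
time: 24.45
tcp_pos: [0.48, 0.1699, 0.1142]
ee_rot: [-0.76, 1.569, 0.928]
ft_force: [-2.2, -1.6, 1.6]
width: 0.0076
```

>>> arm_command([
  [0.002, 0.001, 0, 0, 0, 0, 0],
  [0.002, 0, 0, 0, 0, 0, 0],
])

```text
time: 24.65
tcp_pos: [0.4803, 0.1702, 0.1136]
ee_rot: [-0.809, 1.566, 0.878]
ft_force: [-8.4, -2.3, 25.5]
width: 0.0076
```

>>> arm_command([
  [-0.0005, 0, 0, 0, 0, 0, 0],
  [0, 0, 0, 0, 0, 0, 0.12],
  [0, 0, 0, 0, 0, 0, 0.2],
  [0, 0, 0, 0, 0, 0, 0.3],
])

```text
time: 25.05
tcp_pos: [0.4815, 0.1707, 0.1154]
ee_rot: [-0.954, 1.563, 0.733]
ft_force: [-0.6, -0.0, 0.2]
width: 0.0254
```

```bash
python3 go.py .479 .1694 .1135 .118;  python3 - <<'E'
from h import *
im,d=env.get_image('wrist');save('w9',im)
E
```

```text
t 25.05 pos [0.4815 0.1707 0.1154] tool shift mm [ 1.9  2.6 -1. ] turn deg [-0.11  0.25  0.36] in final axes [ 1.9  2.6 -1. ] F [-0.6 -0.   0.2] w 0.0254
```

View pics/w9.png

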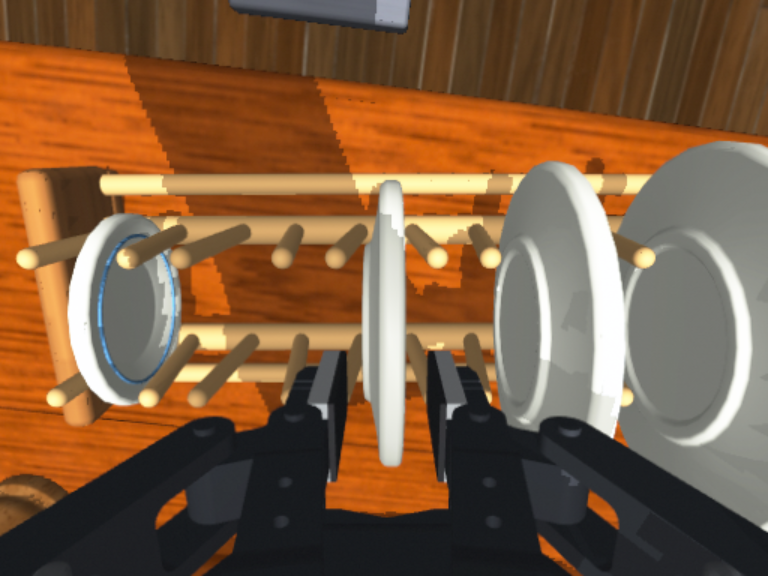

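>>> arm_command([
  [-0.01, 0, 0, 0, 0, 0, 0.3],
  [-0.03, 0, 0, 0, 0, 0, 0.3],
  [-0.04, 0, 0, 0, 0, 0, 0.3],
  [-0.02, 0, 0, 1, 0, 0.5, 0.4],
  [0, 0.002, -0.04, 1, 0, 0, 0.4],
  [0, 0.003, -0.045, 1, 0, 0, 0.4],
  [0, 0.003, -0.05, 0, 0, 0, 0.4],
  [0, 0.003, -0.05, 0, 0, 0, 0.4],
  [0, 0.003, -0.05, 0, 0, 0, 0.4],
  [0, 0.003, -0.05, 0, 0, 0, 0.4],
])

```text
time: 26.1
tcp_pos: [0.488, -0.1121, 0.2247]
ee_rot: [-0.634, 1.561, 1.015]
ft_force: [1.2, -0.2, 0.5]
width: 0.034
```

```bash
python3 go.py .4841 -.2343 .2 .067
```

```text
t 26.1 pos [ 0.488  -0.1121  0.2247] tool shift mm [  23.7   13.6 -121.7] turn deg [0.68 0.44 0.32] in final axes [  24.7   12.1 -121.6] F [ 1.2 -0.2  0.5] w 0.034
```

>>> arm_command([
  [0, 0.003, -0.035, 0.6, 0.4, 0.3, 0.4],
  [0, 0.003, -0.03, 0, 0, 0, 0.4],
  [0, 0.003, -0.025, 0, 0, 0, 0.4],
  [0, 0.001, -0.012, 0, 0, 0, 0.4],
  [0.01, 0, 0, 0, 0, 0, 0.4],
])

```text
time: 26.6
tcp_pos: [0.484, -0.2277, 0.219]
ee_rot: [-2.046, 1.563, -0.42]
ft_force: [0.5, 1.0, -0.8]
width: 0.0344
```

```bash
python3 go.py .4841 -.2343 .15 .067
```

```text
t 26.6 pos [ 0.484  -0.2277  0.219 ] tool shift mm [69.   0.7 -6.4] turn deg [-0.68 -0.2   0.37] in final axes [69.   0.3 -6.6] F [ 0.5  1.  -0.8] w 0.0344
```

>>> arm_command([
  [0.01, 0.0008, -0.0064, -0.6, -0.2, 0.3, 0.4],
  [0.03, 0.0005, 0, 0, 0, 0, 0.4],
  [0.025, 0.0005, 0, 0, 0, 0, 0.4],
  [0, 0, 0, 0, 0, 0, 0.4],
])

```text
time: 27.0
tcp_pos: [0.4836, -0.2274, 0.1498]
ee_rot: [-0.118, 1.566, 1.525]
ft_force: [-0.3, -0.3, 0.8]
width: 0.0344
```

```bash
python3 go.py .4841 -.2343 .098 .067
```

```text
t 27.0 pos [ 0.4836 -0.2274  0.1498] tool shift mm [51.8  0.  -7.1] turn deg [0.31 0.26 0.03] in final axes [51.8 -0.1 -6.9] F [-0.3 -0.3  0.8] w 0.0344
```

>>> arm_command([
  [0, 0, -0.007, 0.3, 0.2, 0, 0.4],
  [0.015, 0.0005, 0, 0, 0, 0, 0.4],
  [0.015, 0.0005, 0, 0, 0, 0, 0.4],
  [0.01, 0.0005, 0, 0, 0, 0, 0.4],
  [0, 0, 0, 0, 0, 0, 0.4],
])

```text
time: 27.5
tcp_pos: [0.4868, -0.2325, 0.1126]
ee_rot: [-1.543, 1.564, 0.1]
ft_force: [0.2, 0.0, -0.3]
width: 0.0341
```

```bash
python3 go.py .4841 -.2343 .098 .067;  python3 - <<'E'
from h import *
im,d=env.get_image('wrist');save('w10',im)
E
```

```text
t 27.5 pos [ 0.4868 -0.2325  0.1126] tool shift mm [14.6  2.9 -1.6] turn deg [0.27 0.01 0.36] in final axes [14.6  2.8 -1.6] F [ 0.2  0.  -0.3] w 0.0341
```

View pics/w10.png

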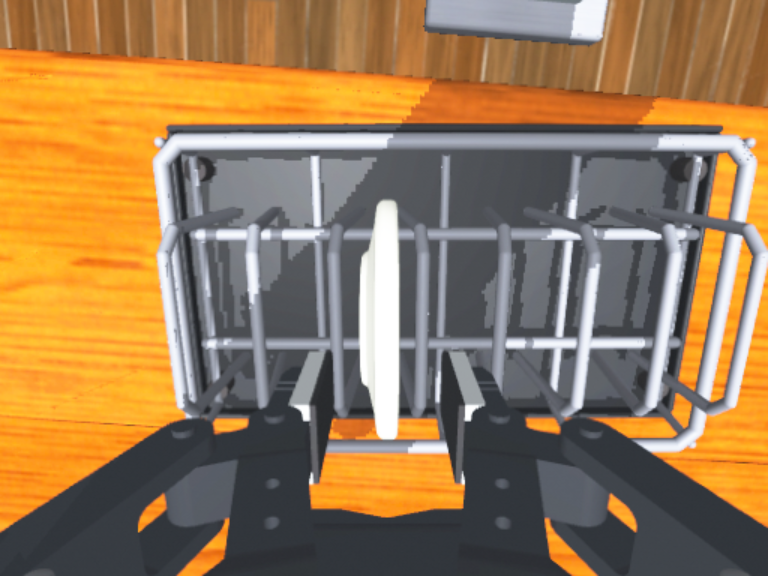

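>>> arm_command([
  [0.01, 0.0029, -0.0016, 0.3, 0, 0.3, 0.4],
  [0.0035, 0, 0, 0, 0, 0, 0.4],
  [0, 0, 0, 0, 0, 0, 0],
  [0, 0, 0, 0, 0, 0, 0],
  [0, 0, 0, 0, 0, 0, 0],
  [0, 0, 0, 0, 0, 0, 0],
  [0, 0, 0, 0, 0, 0, 0],
])

```text
time: 28.25
tcp_pos: [0.4858, -0.2354, 0.101]
ee_rot: [-1.834, 1.566, -0.197]
ft_force: [1.5, 0.0, -1.6]
width: 0.0074
```

```bash
python3 go.py .4841 -.2343 .098 .067
```

```text
t 28.25 pos [ 0.4858 -0.2354  0.101 ] tool shift mm [3.  1.6 1.2] turn deg [-0.07 -0.08  0.29] in final axes [3.  1.6 1.2] F [ 1.5  0.  -1.6] w 0.0074
```

>>> arm_command([
  [-0.01, 0, 0, 0, 0, 0, 0],
  [-0.02, 0, 0, 0, 0, 0, 0],
  [-0.03, 0, 0, 0, 0, 0, 0],
  [-0.03, 0, 0, 0, 0, 0, 0],
  [-0.03, 0, 0, 0, 0, 0, 0],
  [0, 0, 0, -2.8, 0, 0, 0],
  [0, -0.005, 0.03, 0, 0, 0, 0],
  [0, -0.005, 0.04, 0, 0, 0, 0],
  [0, -0.005, 0.045, 0, 0, 0, 0],
  [0, -0.005, 0.045, 0, 0, 0, 0],
])

```text
time: 29.25
tcp_pos: [0.4856, -0.078, 0.2318]
ee_rot: [-2.191, 1.561, -0.521]
ft_force: [1.6, -0.5, -1.2]
width: 0.0075
```

```bash
python3 go.py .4857 .1138 .22 .118
```

```text
t 29.25 pos [ 0.4856 -0.078   0.2318] tool shift mm [ 10.8 -19.1 190.9] turn deg [-1.05 -0.35  0.47] in final axes [ 11.8 -22.7 190.5] F [ 1.6 -0.5 -1.2] w 0.0075
```

>>> arm_command([
  [0, -0.006, 0.045, -1, -0.3, 0.4, 0],
  [0, -0.006, 0.045, 0, 0, 0, 0],
  [0, -0.006, 0.04, 0, 0, 0, 0],
  [0, -0.004, 0.025, 0, 0, 0, 0],
  [0, 0, 0.012, 0, 0, 0, 0],
  [0, 0, 0, 0, 0, 0, 0],
])

```text
time: 29.85
tcp_pos: [0.4865, 0.103, 0.2356]
ee_rot: [-1.259, 1.566, 0.438]
ft_force: [-0.2, -1.1, -2.2]
width: 0.0077
```

```bash
python3 go.py .4857 .1138 .22 .118
```

```text
t 29.85 pos [0.4865 0.103  0.2356] tool shift mm [15.6 -0.5 10.8] turn deg [0.47 0.09 0.28] in final axes [15.6 -0.5 10.8] F [-0.2 -1.1 -2.2] w 0.0077
```

>>> arm_command([
  [0, -0.0005, 0.0108, 0.4, 0.1, 0.2, 0],
  [0.02, 0.0005, 0.0005, 0, 0, 0, 0],
  [0.02, 0.0005, 0.0005, 0, 0, 0, 0],
  [0.01, 0, 0, 0, 0, 0, 0],
  [0, 0, 0, 0, 0, 0, 0],
])

```text
time: 30.35
tcp_pos: [0.4858, 0.1092, 0.1857]
ee_rot: [-2.136, 1.567, -0.458]
ft_force: [0.2, -0.2, -0.9]
width: 0.0073
```

```bash
python3 go.py .4857 .1138 .101 .118
```

```text
t 30.35 pos [0.4858 0.1092 0.1857] tool shift mm [84.7 -0.1  4.8] turn deg [-0.62 -0.11  0.17] in final axes [84.7 -0.4  4.6] F [ 0.2 -0.2 -0.9] w 0.0073
```

>>> arm_command([
  [0, -0.0002, 0.0047, -0.6, -0.1, 0.2, 0],
  [0.01, 0.0003, 0.0003, 0, 0, 0, 0],
  [0.01, 0.0003, 0.0003, 0, 0, 0, 0],
  [0.01, 0.0003, 0, 0, 0, 0, 0],
  [0, 0, 0, 0, 0, 0, 0],
])

```text
time: 30.85
tcp_pos: [0.486, 0.1139, 0.1552]
ee_rot: [-1.342, 1.569, 0.345]
ft_force: [-0.6, -0.6, -2.1]
width: 0.008
```

```bash
python3 go.py .4857 .1138 .101 .118
```

```text
t 30.85 pos [0.486  0.1139 0.1552] tool shift mm [54.2  0.4 -0.1] turn deg [-0.13  0.03  0.12] in final axes [54.2  0.3 -0.1] F [-0.6 -0.6 -2.1] w 0.008
```

>>> arm_command([
  [0.01, 0.0003, 0, -0.1, 0, 0.1, 0],
  [0.01, 0, 0, 0, 0, 0, 0],
  [0.01, 0, 0, 0, 0, 0, 0],
  [0.008, 0, 0, 0, 0, 0, 0],
  [0, 0, 0, 0, 0, 0, 0],
])

```text
time: 31.35
tcp_pos: [0.4855, 0.1139, 0.1134]
ee_rot: [1.247, 1.57, 2.935]
ft_force: [-0.4, -0.0, -1.9]
width: 0.0077
```

```bash
python3 go.py .4857 .1138 .101 .118
```

```text
t 31.35 pos [0.4855 0.1139 0.1134] tool shift mm [12.4 -0.2 -0.1] turn deg [-0.01  0.01 -0.03] in final axes [12.4 -0.2 -0.1] F [-0.4 -0.  -1.9] w 0.0077
```

>>> arm_command([
  [0.006, 0, 0, 0, 0, 0, 0],
  [0.005, 0, 0, 0, 0, 0, 0],
  [0.002, 0, 0, 0, 0, 0, 0],
  [0, 0, 0, 0, 0, 0, 0],
])

```text
time: 31.75
tcp_pos: [0.4868, 0.1142, 0.1016]
ee_rot: [-0.677, 1.569, 1.012]
ft_force: [-2.8, -0.8, 2.2]
width: 0.007
```

>>> arm_command([
  [0.002, 0.001, 0, 0, 0, 0, 0],
  [0.001, 0, 0, 0, 0, 0, 0],
])

```text
time: 31.95
tcp_pos: [0.4869, 0.1143, 0.1013]
ee_rot: [-0.761, 1.567, 0.926]
ft_force: [-4.5, -1.8, 11.5]
width: 0.0075
```

>>> arm_command([
  [0.001, 0, 0, 0, 0, 0, 0],
  [-0.0005, 0, 0, 0, 0, 0, 0],
  [0, 0, 0, 0, 0, 0, 0.12],
  [0, 0, 0, 0, 0, 0, 0.2],
  [0, 0, 0, 0, 0, 0, 0.3],
])

```text
time: 32.45
tcp_pos: [0.4879, 0.1146, 0.1027]
ee_rot: [-0.879, 1.564, 0.808]
ft_force: [-0.7, 0.4, 0.7]
width: 0.0256
```

>>> arm_command([
  [-0.01, 0, 0, 0, 0, 0, 0.3],
  [-0.03, 0, 0, 0, 0, 0, 0.3],
  [-0.04, 0, 0, 0, 0, 0, 0.3],
  [-0.05, 0, 0, 0, 0, 0, 0.3],
  [-0.05, 0, 0, 0, 0, 0, 0.3],
  [-0.03, 0.01, 0.03, 0, 0, 0, 0.3],
  [0, 0, 0.03, 0, 0, 0, 0.3],
  [0, 0, 0, 0, 0, 0, 0.3],
])

```text
time: 33.25
tcp_pos: [0.47, 0.1725, 0.3258]
ee_rot: [-0.958, 1.56, 0.725]
ft_force: [-0.8, -0.5, 0.0]
width: 0.0258
```

```bash
python3 - <<'E'
from h import *
s=env.sense();print(s['time'],s['tcp_pos'],s['ft_force'])
im,d=env.get_image('wrist');save('w11',im)
P=cloud('wrist',d,s)
c=np.array([.4743,.1962]);ya=.118;q=P[...,:2]-c
ry=q@[-np.sin(ya),np.cos(ya)];rx=q@[np.cos(ya),np.sin(ya)]
for n,sl in (('big',.14),('138',.084),('124',.028),('110',-.028),('96',-.084),('dish',-.14)):
    k=(d>0)&(abs(ry-sl)<.022)&(abs(rx)<.09)&(P[...,2]>.095)&(P[...,2]<.2)
    z=np.percentile(P[...,2][k],99);t=k&(P[...,2]>z-.006)
    print(n,'top z',z.round(4),'rim ry-slot',(ry[t].mean()-sl).round(4),'rx',rx[t].mean().round(4))
for n in('scene','top'):
    im,d=env.get_image(n)
    if n=='scene':cv2.imwrite('pics/s3.png',cv2.resize(im[120:290,140:340,::-1],None,fx=3.5,fy=3.5,interpolation=2))
E
```

```text
33.25 [0.47004087 0.17246943 0.32581563] [-0.79563345 -0.48506764  0.01125352]
big top z 0.1734 rim ry-slot 0.0021 rx -0.0009
138 top z 0.1593 rim ry-slot 0.0011 rx -0.0
124 top z 0.1451 rim ry-slot 0.0023 rx -0.0007
110 top z 0.1306 rim ry-slot 0.0017 rx -0.0009
96 top z 0.1156 rim ry-slot 0.0015 rx -0.0002
dish top z 0.1007 rim ry-slot 0.0037 rx -0.0001
```

View pics/w11.png

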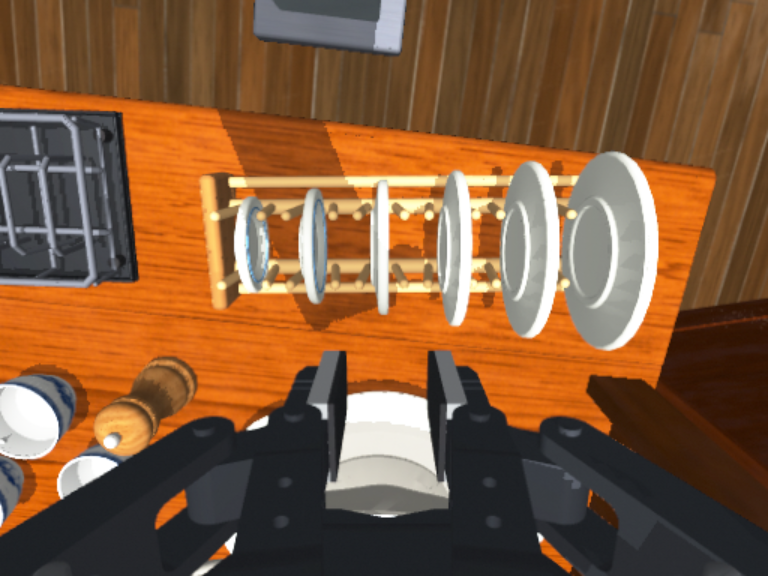

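View pics/s3.png

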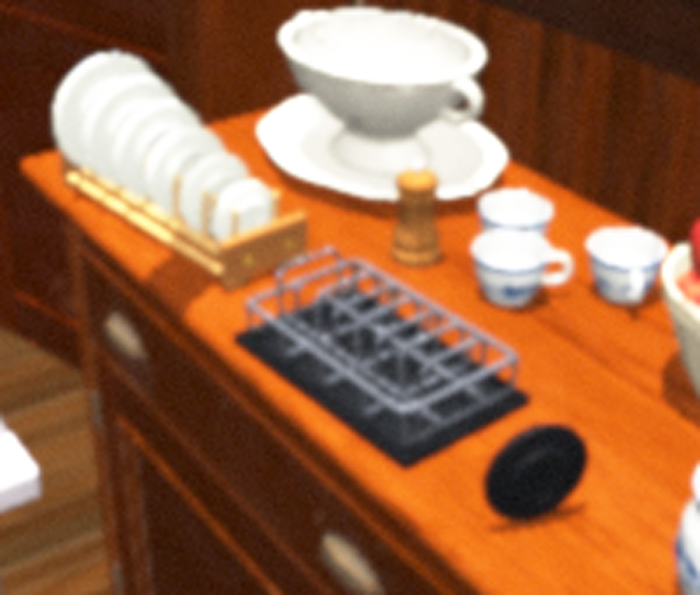

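All six stand in a row falling evenly in size. Each top is within 1.5 mm of its seated height, and the gripper is clear.

```bash
python3 -c "
from plant import env
print(env.close_job())"
```

```text
the job is handed in; nothing more can be done
None
```

All four plates are in the wooden rack and the job is handed in, after about 33 s of the 128 s allowed. From the big plate they run 138, 124, 110 and 96 mm, ending at the little dish. I lowered each one until the wrist force showed it resting on the dowels (about 11–25 N), then opened the fingers.

**Last checks:**
- **Seating:** the six tops measured 173, 159, 145, 131, 116 and 101 mm, within 1.5 mm of their seated heights. Every rim was within 4 mm of its slot centre.
- **Surroundings:** the pictures show the drainer empty, and the pepper mill and the black look-alike plate standing where they were. The big plate and little dish still measured in their slots. I did not measure the jug again, but the arm never went near it.

**One fault on the way:** while going down, plate_138 drifted about 8 mm and brushed a peg with about 3 N. I re-centred it before lowering further, and the force went back to normal.

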